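# Press the lids onto spice tins in a crank-fed lid press

## Robot

A 7-joint arm with a two-finger parallel gripper is mounted at the origin on the work surface. World frame = base frame: x ahead of the robot, y to its left, z up, the work surface at z = 0. Lengths are in m, angles in rad, forces in N, time in s.
With the tool pointing down it reaches from about 0.425 to 1.025 m from the base axis. Payload 9.4 kg.
Tool frame: the origin (TCP) lies at the very end of the fingers, on their centre line; the grasp point (between the pads) lies env.hold_point_z behind it (env.hold_point_z is the distance from the TCP to the grasp point, in m); z points along the fingers, y is the line along which they close (so a half turn about z gives the same grasp; the last joint's range is limited). The gripper opens to 85 mm and grips with 20 to 120 N. Pads are 22 mm wide; open, the fingers measure 114 mm over their backs; the gripper's body (76 mm by 85 mm) begins 54 mm behind the grasp point. The pads swing forward as they close: fully open they stand 13 mm farther back than shut.
Start: joints at [-0.077, 0.599, -0.003, 1.599, 0.002, 0.943, -0.08], TCP at [0.725, -0, 0.208] pointing down, gripper open.
Joint ranges: [-2.57, 2.57], [-0.35, 1.97], [-1.29, 1.29], [0.11, 2.56], [-1.05, 4.19], [0.11, 1.86], [-2.63, 2.63]. Speed limits (rad/s): [2.22, 2.22, 3.01, 3.01, 3.14, 3.14, 3.14].

## Interface

Orientations are given as a unit quaternion [w, x, y, z].
In Python, from cell import env, eyes gives the robot as it stands.
- The arm moves only by the tool jog_arm, never from a script. Its argument "increments" is text: rows parted by semicolons, each of 5 numbers parted by spaces: the shift along the tool's x, y, z in cm, then the turn about the tool's z in rad, then the opening, from 0 (shut) to 1 (fully open). A call has 1 to 8 rows; each row shifts and turns the commanded pose from where the row before left it, along the tool's axes as they then stand; what a row does not reach is not made up. A row lasts 1/10 s, in which the tool goes at most 50 mm and 8.59 degrees, less where a joint would pass 70% of its speed; a pose out of reach is approached as far as the arm can. A call is refused whole if a number of a shift passes 5 or a number of a turn 0.15, either way. A call with a gripper value outside its range is refused whole. The fingers move at their own pace and stop on an object; "squeeze" is the grip in N (left out, the last holds). Time passes only in rows, so rows that do not move let the fingers close. It gives the time, the measured TCP pose, the force, the opening and the grip force at its end, in the units of the state.
- env.sense(): the state, without advancing time (a new reading comes with each control period).
- eyes.read_camera(name): name is "scene" or "side" or "wrist"; returns the picture (384x512x3 uint8, red, green, blue); there is no depth.
- eyes.camera_params(name): a dict with "fx", "fy", "cx", "cy" (pixels), "extrinsics" (4x4, takes a point from world to camera coordinates). Camera axes: x right, y up, looking along -z (the intrinsics and any distortion apply to the point x, -y, -z); pixel columns grow to the right and rows downward; lengths in m; the calibration is good to about 2 mm. A picture is of the moment at which its call begins: read the wrist's pose just before it. camera_params takes no time and is no camera call; for the wrist camera it gives the pose at the moment of the call.
- env.hand_in(): hands the job in; it is judged then, once.
The state is a dict: "time_s": time; "joint_positions": joint angles; "joint_vel": joint speeds; "tau": joint torques, N m; "position": TCP position; "tcp_rot": TCP orientation; "wrist_force": force on the tool from outside, world axes, zero at the start; "ft_torque": the same for the moment, N m; "opening": finger opening in m; "grip_force": force on a finger pad.
Only numpy, scipy, OpenCV 4.12 (cv2) and the standard library are available. Lean on these libraries where they do the work, as an engineer would, in place of code of your own. Each camera call takes 0.05 s, during which the arm holds its last target. There are 200 camera calls.

## Task

Stand every spice tin upright in the press's sliding tray, crank the handwheel until the tray is lined up under the pressing plate (tray pointer level with the index on the base), then pull the lever right down so that all lids are pressed home, and ease it slowly back up without letting it fly. Crank the tray all the way back out to its loading position, leaving the tins standing in it. Move the tray only by its handwheel and leave the spoon rest, fish turner and bottle where they are.

Things in the scene. Friction and masses are not known exactly. Their poses are not given: they have to be found in the camera images.
- press: lid press, fixed to the counter. Origin on the counter below the middle of its pressing plate; x points from the loading side (nearer the robot) in under the head, z up; places below in this frame. Grey base 340 x 310 mm. Head: x -40 to 115 mm, y +-135, z up to 225 mm; plate 76 x 270 mm, underside at 112 mm when the lever is up. Handwheel and lever on the -y side.
- tray_mid (a point): middle of the floor of the sliding aluminium tray, 30 mm above the counter; axes as the press. Inside 72 mm (x) by 264 mm (y), rim 12 mm high, 6 thick: three tins fit side by side along y (e.g. at -85, 0, +85 mm), any order. Fully out at press x = -130 mm, lined up under the plate at x = 0, where the dark pointer on its +y end meets the dark index on the base.
- wheel (a joint): handwheel angle in rad: 0 = tray fully out on its stop, growing clockwise seen from above; the tray moves in 30 mm per rad, so 4.33 (+-0.2) lines it up; the far stop at 5.1 is too far. Starts at 0 to 0.5. Stiff (0.4 N m, 7 N at the rim); stays where it is left.
- wheel_hub (a point): handwheel centre at rim height (90 mm), at press (-110, -220) mm; axis vertical. Rim: round steel bar 14 mm thick on a circle of radius 58 mm; hub radius 14 mm. Three spokes 10 mm thick, at wheel angle 0 towards 0, 120, 240 deg counter-clockwise from press x, turning clockwise with the wheel. Gearbox 76 mm square below, top at 52 mm.
- lever (a joint): press lever angle in rad: 0 = up at rest, grows as pulled down; stop at 0.72 empty, about 0.68 to 0.7 with tins under the plate, when the lids are home. Plate goes down 29.5 mm per rad. Spring pushes it up (3 N at the grip at rest, 9 N when down; pressing adds 1.3 N per lid); let go, it flies up at over 2 rad/s.
- lever_grip (a point): middle of the lever's black grip, a round bar 22 mm thick, 80 mm long, along the lever, 190 mm from the pivot, 292 mm above the counter at rest. The lever points to the press's -y, rising 0.40 rad above level at rest, and swings down in the press's y-z plane to about 0.30 rad below level.
- lever_pivot (a point): pivot of the lever on the head, at press (20, -40, 218) mm; its axis is the press's x axis.
- tin1_mid (a point): spice tin 1 (may be absent), an upright aluminium cylinder 56 mm across and 56 mm high with a dark steel push-on lid 58 mm across; with the lid proud it is 68 mm high, pressed home 62 mm. This point is on its axis, 28 mm above its foot; z along the axis. About 0.24 kg. Starts standing on the counter at the robot's left.
- lid1 (a joint): how far the lid of spice tin 1 is pressed on, in m: 0 = proud, 0.006 = home; it takes about 8 N and stays.
- tin2_mid (a point): spice tin 2 (may be absent), an upright aluminium cylinder 56 mm across and 56 mm high with a dark steel push-on lid 58 mm across; with the lid proud it is 68 mm high, pressed home 62 mm. This point is on its axis, 28 mm above its foot; z along the axis. About 0.24 kg. Starts standing on the counter at the robot's left.
- lid2 (a joint): how far the lid of spice tin 2 is pressed on, in m: 0 = proud, 0.006 = home; it takes about 8 N and stays.
- tin3_mid (a point): spice tin 3 (may be absent), an upright aluminium cylinder 56 mm across and 56 mm high with a dark steel push-on lid 58 mm across; with the lid proud it is 68 mm high, pressed home 62 mm. This point is on its axis, 28 mm above its foot; z along the axis. About 0.24 kg. Starts standing on the counter at the robot's left.
- lid3 (a joint): how far the lid of spice tin 3 is pressed on, in m: 0 = proud, 0.006 = home; it takes about 8 N and stays.
- spoon_rest: white porcelain spoon rest, 110 mm dish; origin at its underside; a bystander, leave it alone
- turner: stainless fish turner lying flat, 340 mm long; origin at its underside; a bystander, leave it alone
- bottle: green glass bottle, 64 mm across, 210 mm high, twist cap; origin at its underside; a bystander, leave it alone

How it is judged:
On the way, in this order (a step that is already met when the one before it is completed fails the run):
1. all tins there are stand upright in the tray (x of tin1_mid in the frame of tray_mid between -0.02 and 0.02 m and y of tin1_mid in the frame of tray_mid between -0.115 and 0.115 m and z of tin1_mid in the frame of tray_mid between 0.02 and 0.036 m and angle between each of tin1_mid, tin2_mid, tin3_mid's own z axis and vertical below 0.12 rad and x of tin2_mid in the frame of tray_mid between -0.02 and 0.02 m and y of tin2_mid in the frame of tray_mid between -0.115 and 0.115 m and z of tin2_mid in the frame of tray_mid between 0.02 and 0.036 m and x of tin3_mid in the frame of tray_mid between -0.02 and 0.02 m and y of tin3_mid in the frame of tray_mid between -0.115 and 0.115 m and z of tin3_mid in the frame of tray_mid between 0.02 and 0.036 m), for 0.2 s.
2. the handwheel has brought the tray, with the tins, in line under the plate (all of step 1 and value of joint wheel between 4.133 and 4.533 rad), for 0.2 s.
3. the lever is pulled down and every lid is pressed home (value of joint lever above 0.6 rad and value of joint each of lid1, lid2, lid3 above 0.0045 m and value of joint wheel between 4.133 and 4.533 rad), for 0.1 s.
4. the lever is back up (value of joint lever below 0.06 rad), for 0.2 s.
5. the tray is cranked fully out again (value of joint wheel below 0.2 rad), for 0.2 s.
At the end, for the whole second after the job is handed in: every tin there is stands upright (within 0.12 rad) and at rest in the tray, its lid pressed home (at least 4.5 of 6 mm), the handwheel is back within 0.2 rad of its stop with the tray out, and the lever is up (under 0.06 rad) (all of step 1 and value of joint each of lid1, lid2, lid3 above 0.0045 m and value of joint wheel below 0.2 rad and value of joint lever below 0.06 rad and linear speed of each of tin1, tin2, tin3 below 0.02 m/s); the robot touches nothing.
It fails at once if the lever is let fly back (faster than 1.5 rad/s) (velocity of joint lever below -1.5 rad/s).
It fails at once if the tray is shoved by hand (over 15 N) (contact force between the fingers and tray above 15 N).
It fails at once if spoon rest, fish turner or bottle is displaced by more than 3 cm (distance of any of spoon_rest, turner, bottle from where it was at the start of the episode above 0.03 m).
Of tin1, tin2, tin3 only 1 to 3 are there at a start; the rules pass over those that are not, and their reading is None.
At some moment in a run one of tin1, tin2, tin3 may be knocked a few centimetres aside while the robot is not near it.
It also fails if it takes over 210 s, if anything falls off the work surface, if the arm or the gripper's body presses on something with over 40 N, if the wrist force passes 120 N, or if a joint passes its speed limit or range.

## Working session

There is one attempt and no reset: what is moved stays moved. The work goes in short steps, Python scripts to look and compute and a tool call to move; the robot and the scene stay as the last step left them, time stands still between calls to the robot, and variables do not carry over. Pictures are saved under pics/ and viewed, at most 14 in all, crops included, and the job is handed in when it is done.

Besides the shell and the picture viewer there is one more tool, called by a JSON object that holds its "op" and its "data". jog_arm: Moves the arm, as the interface text tells. Its arguments: {"type":"object","properties":{"increments":{"type":"string"},"squeeze":{"type":"number"}},"required":["increments"]}

```bash
ls; mkdir -p pics
cat > h.py <<'E'
import numpy as np, cv2
from cell import env, eyes
def snap(name,fn=None):
    P=eyes.camera_params(name); im=np.asarray(eyes.read_camera(name))
    if fn: cv2.imwrite('pics/'+fn,im[:,:,::-1])
    return im,P
def ray(P,u,v):
    E=np.array(P['extrinsics']); R=E[:3,:3]; t=E[:3,3]
    d=np.array([(u-P['cx'])/P['fx'],-(v-P['cy'])/P['fy'],-1.0])
    return -R.T@t, R.T@d
def onz(P,u,v,z):
    o,d=ray(P,u,v); return o+d*(z-o[2])/d[2]
def proj(P,p):
    E=np.array(P['extrinsics']); c=E[:3,:3]@np.array(p)+E[:3,3]
    return P['cx']+P['fx']*c[0]/-c[2], P['cy']-P['fy']*c[1]/-c[2]
E
python3 - <<'E'
from h import *
for n in ('scene','side','wrist'):
    im,P=snap(n,n+'0.png'); print(n,{k:np.round(v,3).tolist() for k,v in P.items()})
print(env.sense(), env.hold_point_z)
a=[cv2.imread(f'pics/{n}0.png') for n in('scene','side')]
E
```

```text
pics
scene {'fx': 354.253, 'fy': 354.253, 'cx': 252.64, 'cy': 189.164, 'extrinsics': [[-0.614, 0.789, 0.017, 0.4], [-0.551, -0.445, 0.706, 0.132], [0.565, 0.424, 0.708, -1.776], [0.0, 0.0, 0.0, 1.0]]}
side {'fx': 416.116, 'fy': 416.116, 'cx': 255.522, 'cy': 191.916, 'extrinsics': [[-1.0, -0.029, -0.004, 0.529], [0.011, -0.491, 0.871, -0.203], [-0.027, 0.871, 0.491, -1.335], [0.0, 0.0, 0.0, 1.0]]}
wrist {'fx': 275.682, 'fy': 275.682, 'cx': 254.398, 'cy': 196.469, 'extrinsics': [[1.0, -0.001, -0.002, -0.725], [0.0, 0.954, -0.3, 0.038], [0.002, 0.3, 0.954, -0.381], [0.0, 0.0, 0.0, 1.0]]}
{'time_s': 0.15, 'joint_positions': array([-0.07674743,  0.59996143, -0.00252159,  1.59991306,  0.00178726,
        0.94290708, -0.07984774]), 'joint_vel': array([ 0.00095913, -0.00110164, -0.00102589, -0.0006128 ,  0.00165709,
        0.00181691,  0.00241057]), 'tau': array([ 2.03994307e-03, -7.76993966e+01,  1.56661626e+00, -2.58236039e+01,
        1.25704729e-02,  6.78423472e-03, -1.49589243e-05]), 'position': array([7.24634029e-01, 1.51630558e-05, 2.07412971e-01]), 'tcp_rot': array([-3.76601684e-04,  7.07095158e-01,  7.07118156e-01, -4.58637880e-04]), 'wrist_force': array([ 0.01640908, -0.64778511, -0.63852958]), 'ft_torque': array([-0.05976207,  0.02278611,  0.01301804]), 'grip_force': 0.0, 'opening': 0.08554088927290333} 0.0187
```

View pics/scene0.png

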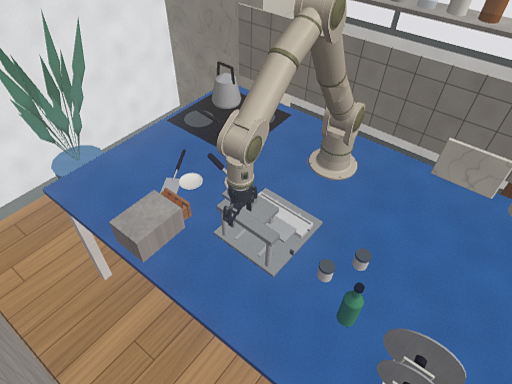

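View pics/side0.png

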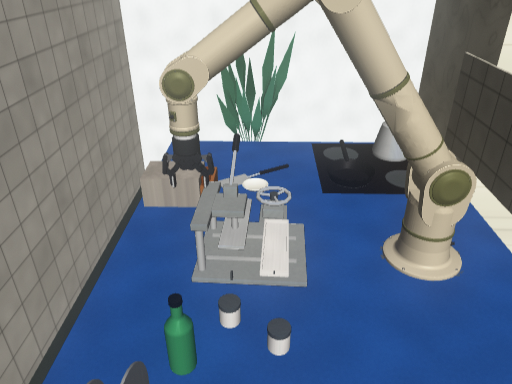

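The scene view shows two tins (lids at about (326,266) and (362,254)). The side view has the same lids at (230,303) and (279,330). The press has its tray nearly out, with the tray pointer near (273,271) and the base index near (232,275).

Run:
```python
from h import *
s=cv2.imread('pics/side0.png')[120:300,180:330]; c=cv2.imread('pics/scene0.png')[150:285,190:390]
s=cv2.resize(s,None,fx=3.3,fy=3.3,interpolation=cv2.INTER_CUBIC); cv2.imwrite('pics/s1.png',s)
c=cv2.resize(c,None,fx=4,fy=4,interpolation=cv2.INTER_CUBIC); cv2.imwrite('pics/c1.png',c)
```

```text
(no output)
```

View pics/s1.png

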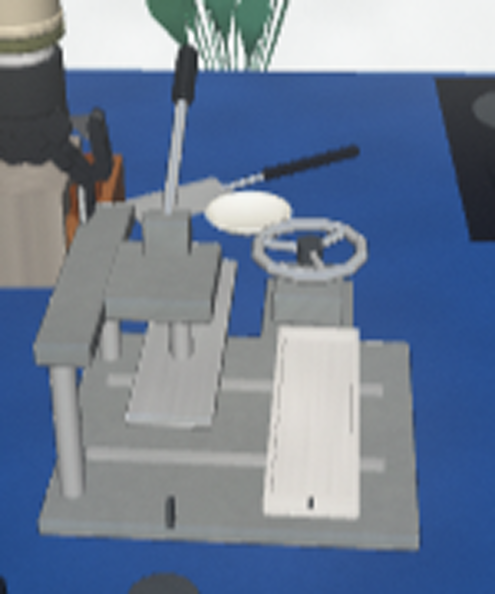

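View pics/c1.png

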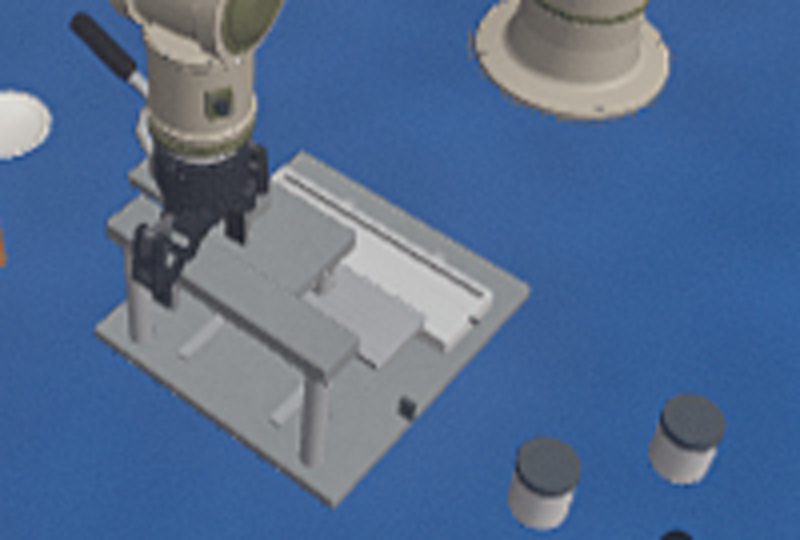

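Side crop: base near corners are at full-image (191.5,281.5) and (307.3,286.4), hub at (273.9,195.8) and grip at (236.4,142.1). Scene crop: base corners are at (273,276.3), (322.5,223.3) and (213.8,233.8), and grip at (215.5,161.3).

Run:
```python
from h import *
S=eyes.camera_params('side');C=eyes.camera_params('scene')
r=lambda a:np.round(a,3)
def tri(a,b):
    (o1,d1),(o2,d2)=ray(S,*a),ray(C,*b)
    A=np.array([d1,-d2]).T; t=np.linalg.lstsq(A,o2-o1,rcond=None)[0]
    p,q=o1+t[0]*d1,o2+t[1]*d2; return (p+q)/2,np.linalg.norm(p-q)
k1=onz(S,191.5,281.5,.003);k2=onz(S,307.3,286.4,.003)
j=[onz(C,*p,.003) for p in((273,276.3),(322.5,223.3),(213.8,233.8))]
print('side',r(k1),r(k2),np.linalg.norm(k1-k2)); print('scene',[r(p) for p in j],np.linalg.norm(j[0]-j[1]),np.linalg.norm(j[0]-j[2]))
print('yaw',[np.arctan2(*(v[1::-1])) for v in (k1-k2,j[0]-j[1])], np.arctan2(*((j[0]-j[2])[1::-1]))-np.pi/2)
print('hub',r(onz(S,273.9,195.8,.09)),'idx',r(onz(S,231.5,275.2,.02)),'grip',tri((236.4,142.1),(215.5,161.3)))
print('pointer',r(onz(S,273.9,272.4,.042)))
for n,P in(('side',S),('scene',C)):
    im=cv2.imread(f'pics/{n}0.png'); hsv=cv2.cvtColor(im,cv2.COLOR_BGR2HSV)
    m=((hsv[...,2]<95)&(hsv[...,1]<130)).astype('uint8')
    N,L,st,ce=cv2.connectedComponentsWithStats(m)
    for i in range(1,N):
        if 120<st[i,4]<900 and st[i,2]<40: print(n,st[i],r(ce[i]),'top',r(onz(P,*ce[i],.066)))
for a,b in(((230,303),(326,266)),((279,330),(362,254))): print(r(tri(a,b)[0]))
```

```text
side [0.714 0.146 0.003] [0.375 0.158 0.003] 0.3396092864346857
scene [array([0.712, 0.143, 0.003]), array([0.375, 0.159, 0.003]), array([ 0.703, -0.161,  0.003])] 0.33702110302333427 0.30393078865834194
yaw [np.float64(-0.037208793538371754), np.float64(-0.047113720960130355)] -0.03124527851455272
hub [ 0.469 -0.215  0.09 ] idx [0.596 0.135 0.02 ] grip (array([ 0.59998054, -0.22191983,  0.2918259 ]), np.float64(0.00283688456087646))
pointer [0.472 0.145 0.042]
side [247  64   8  31 127] [250.039  81.244] top [ 0.623 -1.891  0.066]
side [430 177  39  29 304] [444.336 196.263] top [-0.158 -0.267  0.066]
side [168 294  14  14 157] [174.873 300.497] top [0.728 0.289 0.066]
side [218 294  23  18 334] [228.907 302.766] top [0.589 0.294 0.066]
side [267 318  24  21 409] [278.584 328.474] top [0.463 0.375 0.066]
side [124 362  25  22 400] [137.05 374.24] top [0.766 0.508 0.066]
scene [291 103  32  17 127] [306.748 111.118] top [-0.227 -0.301  0.066]
scene [269 109  22  23 215] [277.772 118.674] top [-0.063 -0.384  0.066]
scene [497 182  15  16 125] [506.208 190.48 ] top [-0.246  0.719  0.066]
scene [110 224  32  36 282] [126.372 242.06 ] top [ 0.97  -0.354  0.066]
scene [337 283  27  43 389] [348.08  303.977] top [0.675 0.417 0.066]
scene [405 354  30  21 156] [420.712 361.333] top [0.705 0.67  0.066]
[0.587 0.286 0.057]
[0.46  0.367 0.057]
```

{"op": "jog_arm", "data": {"increments": "3.6 -1.8 0 0 1; 3.6 -1.8 0 0 1; 3.6 -1.8 0 0 1; 3.6 -1.8 0 0 1; 3.6 -1.8 0 0 1; 3.6 -1.8 0 0 1; 3.6 -1.8 0 0 1; 3.6 -1.8 0 0 1"}}

```text
time_s: 0.95
position: [0.58, 0.2893, 0.2079]
tcp_rot: [-0.0, 0.707, 0.707, -0.0]
wrist_force: [0.2, -0.2, -1.1]
opening: 0.0854
grip_force: 0.0
```

{"op": "jog_arm", "data": {"increments": "0 0 0 -0.14 1; 0 0 0 -0.14 1; 0 0 0 -0.14 1; 0 0 0 -0.14 1; 0 0 0 -0.14 1; 0 0 0 -0.14 1; 0 0 0 -0.14 1; 0 0 0 -0.14 1"}}

```text
time_s: 1.75
position: [0.5809, 0.2878, 0.2078]
tcp_rot: [-0.0, 0.221, 0.975, -0.0]
wrist_force: [-0.4, 0.3, -0.1]
opening: 0.0856
grip_force: 0.0
```

{"op": "jog_arm", "data": {"increments": "0 0 0 -0.14 1; 0 0 0 -0.14 1; 0 0 0 -0.13 1; 0 0 0 0 1; 0 0 0 0 1"}}

```text
time_s: 2.25
position: [0.581, 0.2877, 0.2078]
tcp_rot: [-0.0, 0.022, 1.0, -0.0]
wrist_force: [0.5, 0.2, 0.5]
opening: 0.0853
grip_force: 0.0
```

Run:
```python
from h import *
s=env.sense();print(s['position'],s['tcp_rot'],s['joint_positions'].round(2))
im,P=snap('wrist','w1.png')
print(proj(P,(.588,.29,.068)),proj(P,(.46,.37,.068)))
```

```text
[0.58097425 0.28769958 0.20782697] [-2.45670934e-04  2.24417905e-02  9.99748119e-01 -6.98275779e-05] [-0.26  0.54 -0.43  1.77  0.28  0.9   0.71]
(np.float64(255.94627918995403), np.float64(185.06899452410343)) (np.float64(329.81741979497235), np.float64(58.67695927323902))
```

View pics/w1.png

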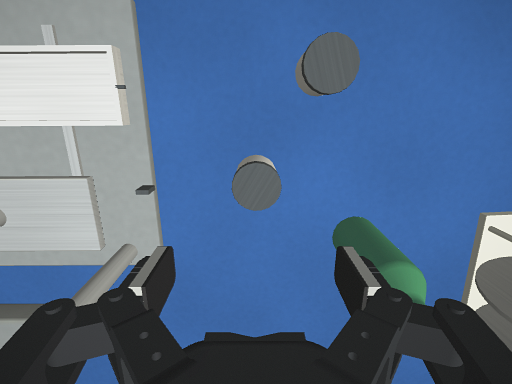

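Wrist view: tin A's lid is at (256,184) and tin B's at (331,63). The tray pointer is at (121,87), the base index at (145,189), and the tray's +y end corners at (116,46) and (128,125).

Run:
```python
from h import *
P=eyes.camera_params('wrist')
r=lambda a:np.round(a,4)
for n,u,v,z in(('A',256.5,185,.068),('B',331,63,.068),('ptr',121,87,.036),('idx',145,188,.02),('c1',116,46,.042),('c2',128,125,.036),('base1',135,0,.01),('base2',160,260,.01)): print(n,r(onz(P,u,v,z)))
```

```text
A [0.588  0.2907 0.068 ]
B [0.464  0.3714 0.068 ]
ptr [0.4738 0.1408 0.036 ]
idx [0.5983 0.1418 0.02  ]
c1 [0.4332 0.146  0.042 ]
c2 [0.516  0.1412 0.036 ]
base1 [0.381  0.1625 0.01  ]
base2 [0.7127 0.1417 0.01  ]
```

{"op": "jog_arm", "data": {"increments": "-0.7 0.3 3 0 1; 0 0 4 0 1; 0 0 4 0 1; 0 0 4 0 1; 0 0 3 0 1; 0 0 1 0 1; 0 0 0 0 1; 0 0 0 0 1"}}

```text
time_s: 3.1
position: [0.5888, 0.2913, 0.0193]
tcp_rot: [0.001, 0.021, 1.0, 0.0]
wrist_force: [-0.5, 0.1, 0.6]
opening: 0.0856
grip_force: 0.0
```

{"op": "jog_arm", "data": {"increments": "0 0 0 0 0.3; 0 0 0 0 0.3; 0 0 0 0 0.3; 0 0 0 0 0.3; 0 0 0 0 0.3; 0 0 0 0 0.3; 0 0 0 0 0.3; 0 0 0 0 0.3", "squeeze": 40}}

```text
time_s: 3.9
position: [0.589, 0.2906, 0.0196]
tcp_rot: [0.001, 0.021, 1.0, 0.0]
wrist_force: [-0.4, -1.9, 6.7]
opening: 0.0568
grip_force: 41.2
```

{"op": "jog_arm", "data": {"increments": "0 0 -3 0 0.3; 0 0 -4 0 0.3; 0 0 -4 0 0.3; 3.6 0 0 0 0.3; 3.6 0 0 0 0.3; 3.6 0 0 0 0.3; 0 -3.4 0 0 0.3; 0 -3.4 0 0 0.3"}}

```text
time_s: 4.7
position: [0.4762, 0.2277, 0.1288]
tcp_rot: [0.0, 0.018, 1.0, 0.0]
wrist_force: [0.5, -0.8, -2.3]
opening: 0.0564
grip_force: 43.9
```

{"op": "jog_arm", "data": {"increments": "0 -4 0 0 0.3; 0 -4 0 0 0.3; 0 -4 0 0 0.3; 0 -4 0 0 0.3; 0 -4 0 0 0.3; 0 -4 0 0 0.3; 0 -4 0 0 0.3; 0 -2 0 0 0.3"}}

```text
time_s: 5.5
position: [0.4644, -0.0763, 0.1284]
tcp_rot: [-0.0, 0.022, 1.0, -0.001]
wrist_force: [-0.1, 0.8, -1.9]
opening: 0.0565
grip_force: 43.9
```

Run:
```python
from h import *
s=env.sense();print(s['position'],s['tcp_rot'],s['joint_positions'].round(2),s['opening'],s['grip_force'])
im,P=snap('wrist','w2.png')
```

```text
[ 0.46441327 -0.07634771  0.12840921] [-4.13013190e-05  2.23660367e-02  9.99749558e-01 -7.62085754e-04] [ 0.36  0.45 -0.43  2.23  0.38  0.53  1.16] 0.05645959218725874 43.89813244342804
```

View pics/w2.png

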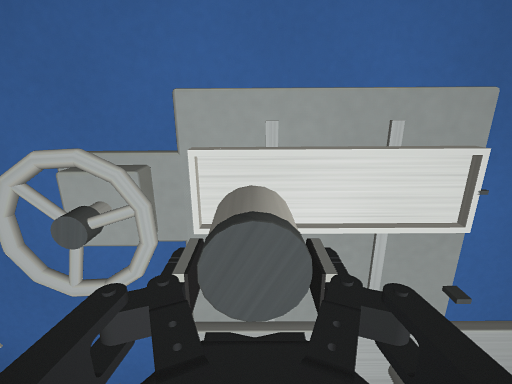

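Wrist view: the tin is held over the tray. Tray rim corners are at about (189,150), (490,149), (470,233) and (194,234), the hub at (70,229), and the spokes run to roughly (20,187), (135,212) and (76,282).

Run:
```python
from h import *
P=eyes.camera_params('wrist')
c=[onz(P,u,v,.042) for u,v in((189,150),(490,149),(470,233),(194,234))]
for x in c: print(x.round(4))
m=sum(c)/4;print('mid',m, 'yaw',np.arctan2(-(c[1]-c[0])[0],(c[1]-c[0])[1]))
h=onz(P,70,229,.095);print('hub',h)
for u,v in((20,187),(135,212),(76,282)):
    q=onz(P,u,v,.093); print(np.degrees(np.arctan2(*(q-h)[1::-1])))
# rim outer ellipse
im=cv2.imread('pics/w2.png')
q=[onz(P,u,v,.09) for u,v in((-4,224),(158,232),(65,150),(85,296))];print([x.round(4) for x in q])
```

```text
[ 0.4209 -0.1356  0.042 ]
[0.433  0.1379 0.042 ]
[0.5164 0.1352 0.042 ]
[ 0.5046 -0.1405  0.042 ]
mid [ 0.46870752 -0.0007699   0.042     ] yaw -0.04410057203296688
hub [ 0.47152097 -0.22379192  0.095     ]
-138.78566223435317
101.85451109079592
-9.783693093682286
[array([ 0.4665, -0.2861,  0.09  ]), array([ 0.4795, -0.1568,  0.09  ]), array([ 0.4105, -0.2155,  0.09  ]), array([ 0.5375, -0.2302,  0.09  ])]
```

{"op": "jog_arm", "data": {"increments": "-0.2 0.5 2 0 0.3; 0 0 3 0 0.3; 0 0 2 0 0.3; 0 0 0.7 0 0.3; 0 0 0 0 0.3; 0 0 0 0 0.3; 0 0 0 0 0.3"}}

```text
time_s: 6.25
position: [0.468, -0.0677, 0.052]
tcp_rot: [0.001, 0.02, 1.0, -0.0]
wrist_force: [-1.0, 0.0, -2.5]
opening: 0.0565
grip_force: 44.0
```

{"op": "jog_arm", "data": {"increments": "0 0 0 0 1; 0 0 0 0 1; 0 0 0 0 1; 0 0 0 0 1; 0 0 0 0 1; 0 0 0 0 1; 0 0 0 0 1"}}

```text
time_s: 6.95
position: [0.4674, -0.0677, 0.051]
tcp_rot: [-0.0, 0.02, 1.0, -0.0]
wrist_force: [-0.6, 0.2, -0.7]
opening: 0.0855
grip_force: 0.0
```

Run:
```python
from h import *
im,P=snap('scene','sc2.png');im2,P2=snap('side','sd2.png')
a=cv2.resize(im[150:300,230:390],None,fx=2.5,fy=2.5);b=cv2.resize(im2[180:360,160:320],None,fx=2.5,fy=2.5)
o=np.zeros((450,800,3),'uint8');o[:375,:400]=a;o[:450,400:]=b
cv2.imwrite('pics/m2.png',o[:,:,::-1])
for n,i in(('scene',P),('side',P2)): print(n,proj(i,(.464,.3714,.066)))
```

```text
scene (np.float64(363.2267691654218), np.float64(254.84356331852806))
side (np.float64(278.32597562198606), np.float64(327.2257419596658))
```

View pics/m2.png

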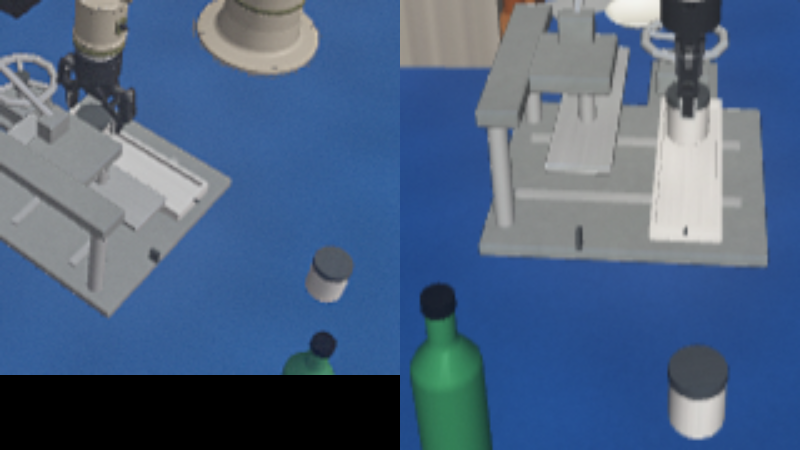

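Tin A stands in the tray, and tin B is unmoved (scene lid at about (363,255)). Next is B.

{"op": "jog_arm", "data": {"increments": "0 0 -2 0 1; 0 0 -4 0 1; 0 0 -4 0 1; 0.2 4 0 0 1; 0.2 4 0 0 1; 0.2 4 0 0 1; 0.2 4 0 0 1; 0.2 4 0 0 1"}}

```text
time_s: 7.85
position: [0.4653, 0.1339, 0.1511]
tcp_rot: [0.0, 0.021, 1.0, -0.0]
wrist_force: [1.5, 0.6, 0.2]
opening: 0.0858
grip_force: 0.0
```

{"op": "jog_arm", "data": {"increments": "0.2 4 0 0 1; 0.2 4 0 0 1; 0.2 4 0 0 1; 0.2 4 0 0 1; 0.2 4 0 0 1; 0.1 3.8 0 0 1; 0 0 0 0 1; 0 0 0 0 1"}}

```text
time_s: 8.65
position: [0.4636, 0.3713, 0.1506]
tcp_rot: [-0.0, 0.019, 1.0, -0.0]
wrist_force: [-1.0, -0.6, 0.4]
opening: 0.085
grip_force: 0.0
```

```bash
cat >> h.py <<'E'
def lid(im,P,z=.068):
    "dark-grey lid blobs -> position of the largest, on plane z"
    h=cv2.cvtColor(im,cv2.COLOR_RGB2HSV); m=((h[...,1]<90)&(h[...,2]<125)&(h[...,2]>60)).astype('uint8')
    m[240:]=0; m[:, :170]=0
    m=cv2.morphologyEx(m,cv2.MORPH_OPEN,np.ones((5,5)))
    N,L,st,ce=cv2.connectedComponentsWithStats(m)
    return [(st[i].tolist(),onz(P,st[i][0]+st[i][2]/2,st[i][1]+st[i][3]/2,z).round(4)) for i in range(1,N) if st[i][4]>400]
E
python3 - <<'E'
from h import *
s=env.sense();print(s['position'],s['tcp_rot'],s['joint_positions'].round(2))
im,P=snap('wrist','w3.png'); print(lid(im,P),proj(P,(.464,.3714,.068)))
E
```

```text
[0.46358292 0.37132327 0.15060212] [-3.49635113e-04  1.94382379e-02  9.99810952e-01 -3.03291062e-04] [-0.46  0.55 -0.45  1.94  0.35  0.73  0.42]
[([224, 163, 60, 59, 2752], array([0.4624, 0.3718, 0.068 ]))] (np.float64(253.6620072472616), np.float64(194.1437603272796))
```

{"op": "jog_arm", "data": {"increments": "0 0 3 0 1; 0 0 4 0 1; 0 0 4 0 1; 0 0 1.8 0 1; 0 0 0.3 0 1; 0 0 0 0 1; 0 0 0 0 1"}}

```text
time_s: 9.4
position: [0.465, 0.3707, 0.0213]
tcp_rot: [0.001, 0.021, 1.0, 0.0]
wrist_force: [0.4, -0.1, -0.5]
opening: 0.0855
grip_force: 0.0
```

{"op": "jog_arm", "data": {"increments": "0 0 0 0 0.3; 0 0 0 0 0.3; 0 0 0 0 0.3; 0 0 0 0 0.3; 0 0 0 0 0.3; 0 0 0 0 0.3; 0 0 0 0 0.3"}}

```text
time_s: 10.1
position: [0.4648, 0.3708, 0.0211]
tcp_rot: [0.001, 0.02, 1.0, 0.0]
wrist_force: [-0.3, -1.2, 7.2]
opening: 0.0569
grip_force: 41.3
```

{"op": "jog_arm", "data": {"increments": "0 0 -3 0 0.3; 0 0 -4 0 0.3; 0 0 -4 0 0.3; 0 -3 0 0 0.3; 0 -4 0 0 0.3; 0 -4 0 0 0.3; 0 -4 0 0 0.3; 0 -4 0 0 0.3"}}

```text
time_s: 10.9
position: [0.456, 0.1793, 0.1302]
tcp_rot: [0.0, 0.02, 1.0, -0.0]
wrist_force: [2.1, -0.3, -2.3]
opening: 0.0565
grip_force: 44.7
```

{"op": "jog_arm", "data": {"increments": "-0.5 -4 0 0 0.3; -0.5 -4 0 0 0.3; -0.5 -3 0 0 0.3; 0 0 0 0 0.3; 0 0 0 0 0.3"}}

```text
time_s: 11.4
position: [0.4671, 0.0699, 0.1302]
tcp_rot: [0.0, 0.021, 1.0, 0.0]
wrist_force: [-0.4, 0.9, -2.7]
opening: 0.0563
grip_force: 44.6
```

Run:
```python
from h import *
s=env.sense();print(s['position'],s['tcp_rot'],s['joint_positions'].round(2))
im,P=snap('wrist','w4.png')
```

```text
[0.46707932 0.06991538 0.13023417] [1.63034768e-04 2.13539663e-02 9.99771963e-01 6.70390457e-05] [ 0.08  0.46 -0.47  2.22  0.4   0.54  0.83]
```

View pics/w4.png

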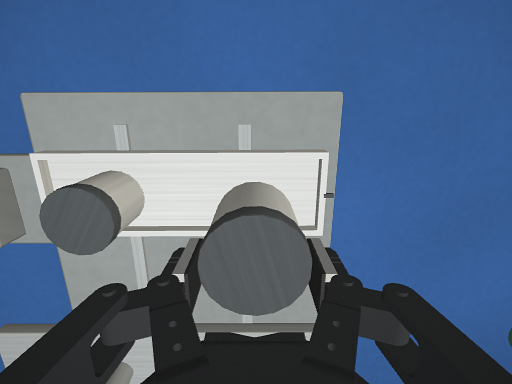

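Tin A stands in the tray (lid at (80,218)); tin B is held over the right half. Lowering it.

{"op": "jog_arm", "data": {"increments": "-0.4 -0.3 2 0 0.3; 0 0 3 0 0.3; 0 0 2 0 0.3; 0 0 0.7 0 0.3; 0 0 0 0 0.3; 0 0 0 0 0.3; 0 0 0 0 0.3"}}

```text
time_s: 12.15
position: [0.4715, 0.0677, 0.054]
tcp_rot: [0.001, 0.02, 1.0, 0.0]
wrist_force: [0.7, -0.4, -2.8]
opening: 0.0564
grip_force: 44.7
```

{"op": "jog_arm", "data": {"increments": "0 0 0 0 1; 0 0 0 0 1; 0 0 0 0 1; 0 0 0 0 1; 0 0 0 0 1; 0 0 0 0 1; 0 0 0 0 1"}}

```text
time_s: 12.85
position: [0.4709, 0.0673, 0.053]
tcp_rot: [-0.0, 0.02, 1.0, -0.0]
wrist_force: [-0.1, 0.4, -0.1]
opening: 0.0854
grip_force: 0.0
```

{"op": "jog_arm", "data": {"increments": "0 0 -2 0 1; 0 0 -4 0 1; 0 0 -4 0 1; 0 0 -4 0 1; 0 -3 0 0 1; 0 -4 0 0 1; 0 -4 0 0 1; 0 -4 0 0 1"}}

```text
time_s: 13.65
position: [0.4645, -0.084, 0.1933]
tcp_rot: [0.0, 0.02, 1.0, -0.0]
wrist_force: [0.4, 0.1, -0.3]
opening: 0.0854
grip_force: 0.0
```

{"op": "jog_arm", "data": {"increments": "0 0 0 0 0.2; 0 0 0 0 0.2; 0 0 0 0 0.2; 0 0 0 0 0.2; 0 0 0 0 0.2; 0 0 0 0 0.2"}}

```text
time_s: 14.25
position: [0.4649, -0.0818, 0.1931]
tcp_rot: [0.0, 0.02, 1.0, 0.0]
wrist_force: [0.5, 0.3, 0.2]
opening: 0.0168
grip_force: 0.0
```

Run:
```python
from h import *
s=env.sense();print(s['position'],s['tcp_rot'],s['joint_positions'].round(2),s['opening'])
im,P=snap('wrist','w5.png')
```

```text
[ 0.46489815 -0.08180252  0.19310574] [1.93314110e-05 1.96695709e-02 9.99806535e-01 2.68524381e-05] [ 0.47  0.36 -0.55  2.16  0.29  0.69  1.26] 0.016767458300586992
```

View pics/w5.png

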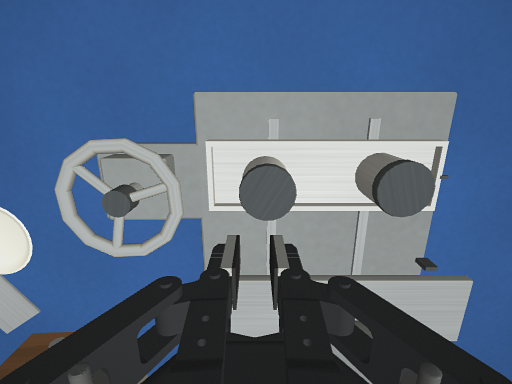

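Both tins stand in the tray. The hub is at (119,201), the rim spans u 55–182 and v 139–257, and the spokes meet the rim near (76,169), (168,185) and (118,248).

Run:
```python
from h import *
P=eyes.camera_params('wrist')
q=[onz(P,u,v,.09) for u,v in((55,192),(182,200),(122,139),(116,257))];print([x.round(4) for x in q]); h=(q[0]+q[1]+q[2]+q[3])/4
h[0]=(q[2][0]+q[3][0])/2;h[1]=(q[0][1]+q[1][1])/2
print(h,onz(P,119,201,.1))
h=np.array([.472,-.222,.09])
for u,v in((76,169),(168,185),(118,248)):
    v=onz(P,u,v,.092)-h; print(np.degrees(np.arctan2(v[1],v[0])))
```

```text
[array([ 0.4611, -0.2842,  0.09  ]), array([ 0.4749, -0.156 ,  0.09  ]), array([ 0.4111, -0.2063,  0.09  ]), array([ 0.5376, -0.2364,  0.09  ])]
[ 0.47436791 -0.22013782  0.09      ] [ 0.47022396 -0.21562585  0.1       ]
-135.00965810668094
104.52964156117301
-9.45722767421905
```

{"op": "jog_arm", "data": {"increments": "-1.1 -3.6 0 0 0.25; -1.1 -3.6 0 0 0.25; -1.1 -3.6 0 0 0.25; -1.1 -3.6 0 0 0.25; 0 0 2 0.1 0.25; 0 0 3 0.1 0.25; 0 0 0 0 0.25"}}

```text
time_s: 15.0
position: [0.501, -0.2277, 0.1403]
tcp_rot: [-0.003, 0.121, 0.993, 0.001]
wrist_force: [0.6, -0.3, 0.6]
opening: 0.0212
grip_force: 0.0
```

Run:
```python
from h import *
s=env.sense();print(s['position'],s['tcp_rot'],s['joint_positions'].round(2),s['opening'])
im,P=snap('wrist','w6.png')
```

```text
[ 0.50097987 -0.22773091  0.14032809] [-2.58648765e-03  1.20784546e-01  9.92675203e-01  5.87895669e-04] [ 0.62  0.51 -0.42  2.04  0.33  0.66  1.31] 0.021168992994070594
```

View pics/w6.png

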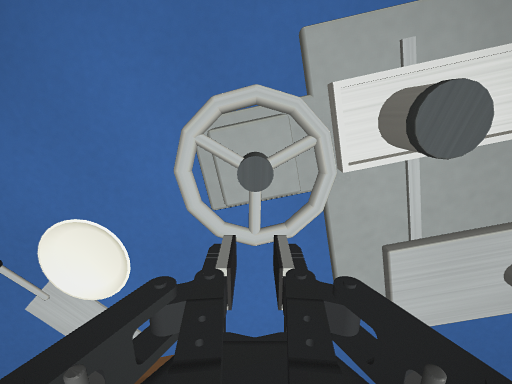

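The spoke lies straight between the fingers (column 255, hub at (255,172)). Descending and beginning to crank.

{"op": "jog_arm", "data": {"increments": "0 0 3 0 0.25; 0 0 3 0 0.25; 0 0 0.8 0 0.25; 0 0 0 0 0.14; 0 0 0 0 0.14; 0 0 0 0 0.14"}}

```text
time_s: 15.65
position: [0.5038, -0.2285, 0.0766]
tcp_rot: [0.001, 0.12, 0.993, -0.0]
wrist_force: [0.4, 0.7, -0.2]
opening: 0.0117
grip_force: 0.0
```

{"op": "jog_arm", "data": {"increments": "0.02 -0.35 0 0.12 0.14; 0.02 -0.35 0 0.12 0.14; 0.02 -0.35 0 0.12 0.14; 0 0 0 0 0.14"}}

```text
time_s: 16.05
position: [0.499, -0.2384, 0.0763]
tcp_rot: [0.001, 0.297, 0.955, -0.0]
wrist_force: [0.1, -1.0, 0.9]
opening: 0.0119
grip_force: 0.0
```

```bash
cat >> h.py <<'E'
def st():
    s=env.sense();q=s['tcp_rot'];psi=np.arctan2(2*q[1]*q[2],q[2]**2*-1+q[1]**2)-np.pi/2
    p=s['position'];d=p[:2]-np.array([.473,-.220])
    print(p.round(4),'psi',round((psi+np.pi)%(2*np.pi)-np.pi,3),'r',np.hypot(*d).round(4),'ang',np.arctan2(d[1],d[0]).round(3),'F',s['wrist_force'].round(1),s['joint_positions'].round(2),s['opening'].round(4),s['time_s'])
E
python3 -c "
from h import *
st()"
```

```text
Traceback (most recent call last):
  File "h.py", line 26, in st
    print(p.round(4),'psi',round((psi+np.pi)%(2*np.pi)-np.pi,3),'r',np.hypot(*d).round(4),'ang',np.arctan2(d[1],d[0]).round(3),'F',s['wrist_force'].round(1),s['joint_positions'].round(2),s['opening'].round(4),s['time_s'])
                                                                                                                                                                                           ^^^^^^^^^^^^^^^^^^
AttributeError: 'float' object has no attribute 'round'
```

```bash
sed -i "s/s\['opening'\].round(4)/round(s['opening'],4)/" h.py
cat >> h.py <<'E'
def ptr(im,P,row=None):
    "tray pointer and index: dark spots near the +y end in the side view"
    g=cv2.cvtColor(im,cv2.COLOR_RGB2GRAY)
    m=(g<75).astype('uint8'); m[:255]=0; m[292:]=0; m[:,:195]=0; m[:,302:]=0
    N,L,s,c=cv2.connectedComponentsWithStats(m)
    return [(s[i][4],c[i].round(1).tolist(),onz(P,*c[i],.03).round(4).tolist()) for i in range(1,N) if s[i][4]>1]
E
python3 -c "
from h import *
st(); im,P=snap('side','sd3.png'); print(ptr(im,P))
print(ptr(cv2.imread('pics/side0.png'),P))"
```

```text
[ 0.499  -0.2384  0.0763] psi 0.968 r 0.0318 ang -0.616 F [ 0.1 -1.   0.9] [ 0.52  0.59 -0.25  2.09  0.3   0.49  1.  ] 0.0119 16.05
[(np.int32(2), [196.0, 259.5], [0.7093, 0.0767, 0.03]), (np.int32(7), [232.0, 274.0], [0.5939, 0.1409, 0.03]), (np.int32(2), [203.5, 283.0], [0.6718, 0.1813, 0.03]), (np.int32(16), [298.6, 287.9], [0.4033, 0.195, 0.03]), (np.int32(2), [298.5, 290.5], [0.4042, 0.2053, 0.03])]
[(np.int32(7), [232.0, 274.0], [0.5939, 0.1409, 0.03])]
```

```bash
cat >> h.py <<'E'
def tray(im,P):
    "x of the +y end of the tray: bright columns on a side-view row"
    o=[]
    for r in (262,265,268):
        g=im[r,195:330].astype(int).min(1); c=np.where(g>190)[0]+195
        if len(c): o.append((c.min(),c.max(),onz(P,(c.min()+c.max())/2,r,.042).round(4)[:2].tolist()))
    return o
E
python3 -c "
from h import *
P=eyes.camera_params('side')
for f in ('side0','sd2','sd3'): print(f,tray(cv2.imread('pics/%s.png'%f)[:,:,::-1],P))"
```

```text
side0 [(np.int64(261), np.int64(288), [0.4698, 0.0978]), (np.int64(260), np.int64(288), [0.4714, 0.1117]), (np.int64(260), np.int64(288), [0.4715, 0.1254])]
sd2 [(np.int64(261), np.int64(288), [0.4698, 0.0978]), (np.int64(260), np.int64(288), [0.4714, 0.1117]), (np.int64(260), np.int64(288), [0.4715, 0.1254])]
sd3 [(np.int64(261), np.int64(288), [0.4698, 0.0978]), (np.int64(260), np.int64(288), [0.4714, 0.1117]), (np.int64(260), np.int64(288), [0.4715, 0.1254])]
```

Run:
```python
from h import *
im,P=snap('wrist','w7.png'); a=im[130:330,150:360]
im,P=snap('side','sd4.png'); b=im[150:250,220:330]
o=np.zeros((400,800,3),'uint8'); o[:400,:420]=cv2.resize(a,(420,400)); o[:,420:]=cv2.resize(b,(380,400))
cv2.imwrite('pics/m7.png',o[:,:,::-1])
```

```text
(no output)
```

View pics/m7.png

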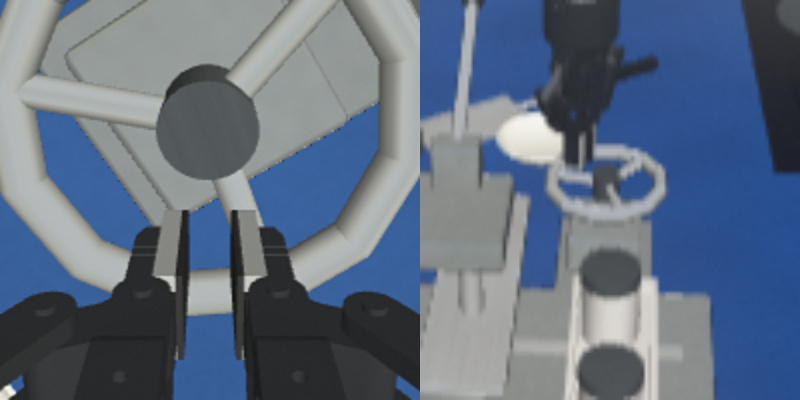

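Run:
```python
from h import *
S=eyes.camera_params('side');W=eyes.camera_params('wrist')
p=env.sense()['position']
print(proj(S,p),'seen 265,191'); print(proj(W,p),'seen tip front edge v~236, u 254'); 
print(env.sense()['joint_positions'].round(3))
for z in(.0763,.09,.1,.11): print(z,proj(S,(p[0],p[1],z)),proj(W,(p[0],p[1],z)))
```

```text
(np.float64(265.65524904412007), np.float64(196.02316442636587)) seen 265,191
(np.float64(252.39849465102702), np.float64(231.0063527251835)) seen tip front edge v~236, u 254
[ 0.518  0.593 -0.254  2.095  0.305  0.487  1.008]
0.0763 (np.float64(265.6565503018087), np.float64(195.88052350358112)) (np.float64(252.39233469494), np.float64(231.39110039997482))
0.09 (np.float64(265.68635850942115), np.float64(192.6130152478544)) (np.float64(252.240453000996), np.float64(240.87755253737168))
0.1 (np.float64(265.70828423903066), np.float64(190.20956639097125)) (np.float64(252.11374273531655), np.float64(248.791810269635))
0.11 (np.float64(265.730353228124), np.float64(187.7904137537015)) (np.float64(251.97076599370124), np.float64(257.7220636851323))
```

The fingers seem to have passed above the spoke, since the spoke did not turn. Back, lower, and close on it to feel for it.

{"op": "jog_arm", "data": {"increments": "0.02 0.35 0 -0.12 0.25; 0.02 0.35 0 -0.12 0.25; 0.02 0.35 0 -0.12 0.25; 0 0 0 0 0.25; 0 0 0.5 0 0.25; 0 0 0.5 0 0.25; 0 0 0.5 0 0.25; 0 0 0 0 0.25"}}

```text
time_s: 17.0
position: [0.5024, -0.2281, 0.0592]
tcp_rot: [-0.001, 0.12, 0.993, 0.0]
wrist_force: [-0.1, -0.1, -0.6]
opening: 0.0213
grip_force: 0.0
```

{"op": "jog_arm", "data": {"increments": "0 0 0 0 0; 0 0 0 0 0; 0 0 0 0 0; 0 0 0 0 0; 0 0 0 0 0", "squeeze": 20}}

```text
time_s: 17.5
position: [0.5027, -0.2282, 0.0599]
tcp_rot: [-0.0, 0.12, 0.993, 0.0]
wrist_force: [0.8, 0.3, -7.9]
opening: 0.0088
grip_force: 20.6
```

```bash
python3 -c "
from h import *
st()"
```

```text
[ 0.5027 -0.2282  0.0599] psi 1.33 r 0.0309 ang -0.27 F [ 0.8  0.3 -7.9] [ 0.55  0.63 -0.33  2.1   0.43  0.48  1.22] 0.0088 17.5
```

{"op": "jog_arm", "data": {"increments": "0 0 0 0 0.25; 0 0 0 0 0.25; 0 0 0.3 0 0.25; 0 0 0.3 0 0.25; 0 0 0 0 0.25"}}

```text
time_s: 18.0
position: [0.5028, -0.2282, 0.0537]
tcp_rot: [-0.0, 0.12, 0.993, 0.0]
wrist_force: [-0.2, -0.4, 0.2]
opening: 0.0214
grip_force: 0.0
```

{"op": "jog_arm", "data": {"increments": "0 0 0 0 0; 0 0 0 0 0; 0 0 0 0 0; 0 0 0 0 0; 0 0 0 0 0", "squeeze": 30}}

```text
time_s: 18.5
position: [0.5029, -0.2282, 0.054]
tcp_rot: [-0.0, 0.12, 0.993, 0.0]
wrist_force: [0.3, 0.7, -1.6]
opening: 0.0088
grip_force: 29.2
```

{"op": "jog_arm", "data": {"increments": "0.02 -0.37 0 0.12 0; 0.02 -0.37 0 0.12 0; 0.02 -0.37 0 0.12 0; 0 0 0 0 0"}}

```text
time_s: 18.9
position: [0.4984, -0.2381, 0.054]
tcp_rot: [-0.0, 0.296, 0.955, -0.0]
wrist_force: [0.2, 1.2, -2.3]
opening: 0.0085
grip_force: 29.3
```

```bash
python3 -c "
from h import *
st()
im,P=snap('side','sd5.png');print(tray(im,P))"
```

```text
[ 0.4984 -0.2381  0.054 ] psi 0.969 r 0.0312 ang -0.618 F [ 0.2  1.2 -2.3] [ 0.5   0.63 -0.23  2.11  0.32  0.44  0.99] 0.0085 18.9
[(np.int64(257), np.int64(284), [0.4817, 0.0981]), (np.int64(257), np.int64(284), [0.4817, 0.112]), (np.int64(257), np.int64(284), [0.4818, 0.1256])]
```

{"op": "jog_arm", "data": {"increments": "0.02 -0.37 0 0.12 0; 0.02 -0.37 0 0.12 0; 0.02 -0.37 0 0.12 0; 0.02 -0.37 0 0.12 0; 0.02 -0.37 0 0.12 0; 0.02 -0.37 0 0.12 0; 0.02 -0.37 0 0.12 0; 0 0 0 0 0"}}

```text
time_s: 19.75
position: [0.4766, -0.2519, 0.054]
tcp_rot: [-0.0, 0.659, 0.752, -0.0]
wrist_force: [-1.3, -0.3, -1.1]
opening: 0.0089
grip_force: 29.7
```

```bash
python3 -c "
from h import *
st()
im,P=snap('side','sd6.png');print(tray(im,P))"
```

```text
[ 0.4766 -0.2519  0.054 ] psi 0.132 r 0.0321 ang -1.458 F [-1.3 -0.3 -1.1] [ 0.39  0.61 -0.02  2.15  0.03  0.39  0.48] 0.0089 19.75
[(np.int64(249), np.int64(276), [0.5056, 0.0986]), (np.int64(249), np.int64(276), [0.5054, 0.1126]), (np.int64(248), np.int64(276), [0.5066, 0.1262])]
```

{"op": "jog_arm", "data": {"increments": "0.02 -0.37 0 0.12 0; 0.02 -0.37 0 0.12 0; 0.02 -0.37 0 0.12 0; 0.02 -0.37 0 0.12 0; 0.02 -0.37 0 0.12 0; 0.02 -0.37 0 0.12 0; 0.02 -0.37 0 0.12 0; 0.02 -0.37 0 0.12 0"}}

```text
time_s: 20.6
position: [0.4492, -0.2427, 0.054]
tcp_rot: [-0.0, 0.932, 0.362, -0.001]
wrist_force: [-4.5, -3.0, -0.5]
opening: 0.0088
grip_force: 32.2
```

{"op": "jog_arm", "data": {"increments": "0 0 0 0 0; 0 0 0 0 0.25; 0 0 0 0 0.25; 0 0 -2 0 0.25; 0 0 -3 0 0.25; 0 0 0 0 0.25"}}

```text
time_s: 21.2
position: [0.452, -0.2429, 0.1068]
tcp_rot: [0.002, 0.932, 0.363, 0.002]
wrist_force: [0.6, 0.2, 0.2]
opening: 0.0213
grip_force: 0.0
```

```bash
python3 -c "
from h import *
st()
im,P=snap('side','sd7.png');print(tray(im,P))"
```

```text
[ 0.452  -0.2429  0.1068] psi -0.828 r 0.0311 ang -2.313 F [0.6 0.2 0.2] [ 0.19  0.51  0.28  2.19 -0.3   0.47 -0.13] 0.0213 21.2
[(np.int64(239), np.int64(266), [0.5354, 0.0994]), (np.int64(239), np.int64(266), [0.535, 0.1133]), (np.int64(238), np.int64(266), [0.5359, 0.1269])]
```

{"op": "jog_arm", "data": {"increments": "0 0 -3 0 0.25; 2.35 1.2 0 0 0.25; 2.35 1.2 0 0 0.25; 0 0 0 -0.14 0.25; 0 0 0 -0.14 0.25; 0 0 0 -0.14 0.25; 0 0 0 -0.14 0.25; 0 0 0 -0.14 0.25"}}

```text
time_s: 22.05
position: [0.5011, -0.2277, 0.1332]
tcp_rot: [-0.0, 0.749, 0.663, -0.0]
wrist_force: [-0.7, 1.5, 0.2]
opening: 0.0211
grip_force: 0.0
```

{"op": "jog_arm", "data": {"increments": "0 0 0 -0.14 0.25; 0 0 0 -0.14 0.25; 0 0 0 -0.14 0.25; 0 0 0 -0.14 0.25; 0 0 0 -0.14 0.25; 0 0 0 -0.14 0.25; 0 0 0 -0.14 0.25; 0 0 0 -0.14 0.25"}}

```text
time_s: 22.85
position: [0.5011, -0.2277, 0.1333]
tcp_rot: [-0.0, 0.283, 0.959, 0.0]
wrist_force: [-0.3, 0.3, 0.0]
opening: 0.0214
grip_force: 0.0
```

{"op": "jog_arm", "data": {"increments": "0 0 0 -0.14 0.25; 0 0 0 -0.14 0.25; 0 0 0 0 0.25; 0 0 0 0 0.25"}}

```text
time_s: 23.25
position: [0.5009, -0.228, 0.1336]
tcp_rot: [-0.0, 0.152, 0.988, 0.0]
wrist_force: [0.1, 1.3, 0.1]
opening: 0.0216
grip_force: 0.0
```

```bash
python3 -c "
from h import *
st()
im,P=snap('wrist','w8.png')"
```

```text
[ 0.5009 -0.228   0.1336] psi 1.266 r 0.0291 ang -0.28 F [0.1 1.3 0.1] [ 0.53  0.51 -0.3   2.06  0.25  0.61  1.34] 0.0216 23.25
```

View pics/w8.png

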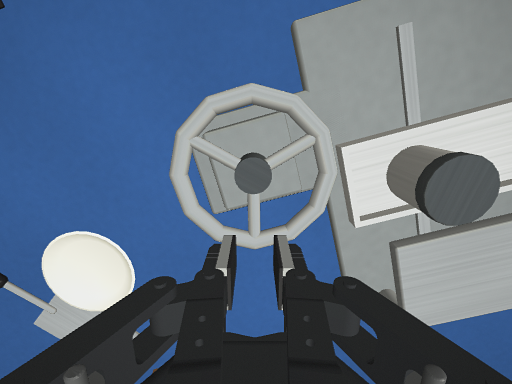

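The next spoke is aligned between the fingers (column 253). Descending, gripping and cranking on.

{"op": "jog_arm", "data": {"increments": "0 0 3 0 0.25; 0 0 3 0 0.25; 0 0 1.7 0 0.25; 0 0 0 0 0; 0 0 0 0 0; 0 0 0 0 0; 0 0 0 0 0; 0 0 0 0 0"}}

```text
time_s: 24.1
position: [0.4994, -0.228, 0.055]
tcp_rot: [-0.002, 0.151, 0.989, 0.0]
wrist_force: [3.6, -3.3, -37.5]
opening: 0.0088
grip_force: 28.7
```

{"op": "jog_arm", "data": {"increments": "0.02 -0.37 0 0.12 0; 0.02 -0.37 0 0.12 0; 0.02 -0.37 0 0.12 0; 0.02 -0.37 0 0.12 0; 0.02 -0.37 0 0.12 0; 0.02 -0.37 0 0.12 0; 0.02 -0.37 0 0.12 0; 0.02 -0.37 0 0.12 0"}}

```text
time_s: 24.9
position: [0.4816, -0.2471, 0.0557]
tcp_rot: [-0.001, 0.591, 0.807, 0.001]
wrist_force: [7.1, 1.1, -35.2]
opening: 0.0091
grip_force: 30.4
```

{"op": "jog_arm", "data": {"increments": "0.02 -0.37 0 0.12 0; 0.02 -0.37 0 0.12 0; 0.02 -0.37 0 0.12 0; 0.02 -0.37 0 0.12 0; 0.02 -0.37 0 0.12 0; 0.02 -0.37 0 0.12 0; 0.02 -0.37 0 0.12 0; 0 0 0 0 0"}}

```text
time_s: 25.7
position: [0.4575, -0.2451, 0.0564]
tcp_rot: [0.0, 0.869, 0.496, 0.001]
wrist_force: [6.5, -1.1, -30.9]
opening: 0.0085
grip_force: 28.7
```

```bash
python3 -c "
from h import *
st()
im,P=snap('side','sd8.png');print(tray(im,P),ptr(im,P))
cv2.imwrite('pics/sd8c.png',cv2.resize(im[200:295,180:320],None,fx=5,fy=5,interpolation=cv2.INTER_CUBIC)[:,:,::-1])"
```

```text
[ 0.4575 -0.2451  0.0564] psi -0.534 r 0.0295 ang -2.126 F [  6.5  -1.1 -30.9] [ 0.24  0.6   0.21  2.2  -0.34  0.36  0.2 ] 0.0085 25.7
[(np.int64(221), np.int64(248), [0.5892, 0.1007]), (np.int64(221), np.int64(247), [0.5897, 0.1146]), (np.int64(220), np.int64(247), [0.5901, 0.1283])] [(np.int32(2), [196.0, 259.5], [0.7093, 0.0767, 0.03]), (np.int32(7), [232.0, 274.0], [0.5939, 0.1409, 0.03]), (np.int32(2), [277.5, 286.0], [0.4621, 0.1886, 0.03]), (np.int32(61), [295.1, 289.0], [0.4133, 0.1994, 0.03]), (np.int32(4), [284.8, 290.5], [0.4423, 0.2062, 0.03])]
```

View pics/sd8c.png

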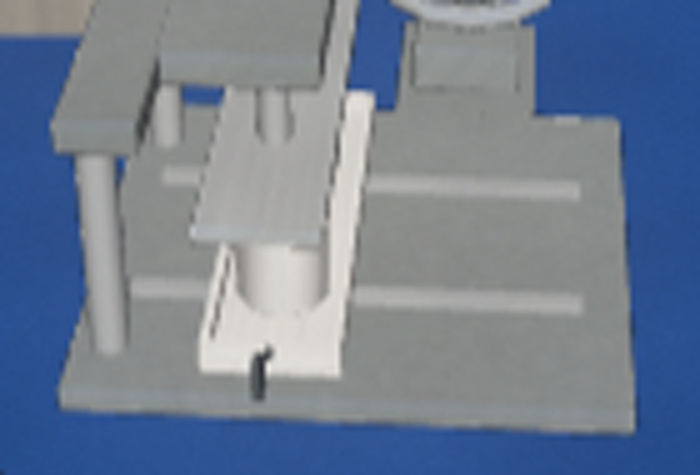

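The tray pointer (233,270) and index (231.6,275) nearly coincide, with the tins under the plate. One small turn more for margin, then release.

{"op": "jog_arm", "data": {"increments": "0.01 -0.33 0 0.11 0; 0 0 0 0 0; 0 0 0 0 0; 0 0 0 0 0.25; 0 0 0 0 0.25; 0 0 -2 0 0.25; 0 0 -4 0 0.25; 0 0 0 0 0.25"}}

```text
time_s: 26.55
position: [0.4551, -0.2453, 0.1213]
tcp_rot: [0.002, 0.894, 0.448, 0.002]
wrist_force: [0.2, 0.2, -0.1]
opening: 0.0215
grip_force: 0.0
```

```bash
python3 -c "
from h import *
st()
im,P=snap('side','sd9.png');print(tray(im,P))
print(proj(P,(.592+.142*.042-.0,.139,.04)),proj(P,(.592+.147*.042,.1445,.02)))"
```

```text
[ 0.4551 -0.2453  0.1213] psi -0.641 r 0.031 ang -2.188 F [ 0.2  0.2 -0.1] [ 0.15  0.5   0.33  2.17 -0.33  0.51  0.09] 0.0215 26.55
[(np.int64(220), np.int64(247), [0.5922, 0.1007]), (np.int64(219), np.int64(246), [0.5941, 0.1147]), (np.int64(219), np.int64(246), [0.5931, 0.1283])]
(np.float64(230.55626122072445), np.float64(270.8929829923675)) (np.float64(230.56071209098144), np.float64(277.45111527801856))
```

{"op": "jog_arm", "data": {"increments": "0 0 -4 0 0; 0 0 -4 0 0; 0 0 -4 0 0; 0 0 -4 0 0; 0 0 -4 0 0; 0 0 -4 0 0; 0 0 0 0 0; 0 0 0 0 0"}}

```text
time_s: 27.4
position: [0.4533, -0.2438, 0.3573]
tcp_rot: [0.0, 0.894, 0.449, 0.001]
wrist_force: [0.1, 0.1, -0.2]
opening: 0.0003
grip_force: 0.0
```

{"op": "jog_arm", "data": {"increments": "3.5 3.4 0 0 0; 3.5 3.4 0 0 0; 3.5 3.4 0 0 0; 0 0 0 -0.13 0; 0 0 0 -0.13 0; 0 0 0 -0.13 0; 0 0 0 -0.13 0; 0 0 0 -0.12 0"}}

```text
time_s: 28.2
position: [0.5971, -0.2203, 0.3546]
tcp_rot: [-0.002, 0.705, 0.709, -0.001]
wrist_force: [0.4, -0.1, -0.5]
opening: 0.0001
grip_force: 0.0
```

```bash
python3 -c "
from h import *
st()
im,P=snap('wrist','w9.png'); a=im[100:330,130:390]
im,P=snap('side','sd9.png');b=im[80:250,180:300]
o=np.zeros((460,800,3),'uint8'); o[:,:500]=cv2.resize(a,(500,460));o[:,500:]=cv2.resize(b,(300,460));cv2.imwrite('pics/m9.png',o[:,:,::-1])"
```

```text
[ 0.5971 -0.2203  0.3546] psi 0.005 r 0.1241 ang -0.003 F [ 0.4 -0.1 -0.5] [ 0.05  0.38  0.31  1.64 -0.12  1.15  0.4 ] 0.0001 28.2
```

View pics/m9.png

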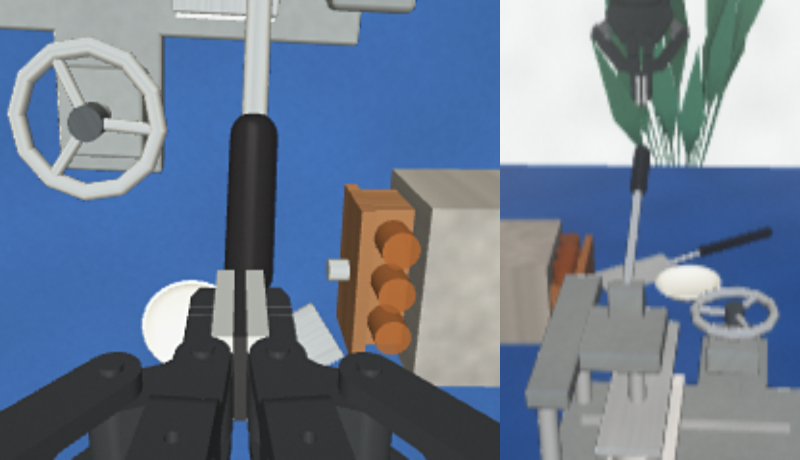

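The grip lies under the fingertips, about 4 mm to tool +y. Shifting and pressing down.

{"op": "jog_arm", "data": {"increments": "0 0.4 2 0 0; 0 0 2 0 0; 0 0 1 0 0; 0 0 1 0 0; 0 0 1 0 0; 0 0 1 0 0; 0 0 0 0 0"}}

```text
time_s: 29.0
position: [0.6016, -0.2206, 0.276]
tcp_rot: [-0.0, 0.707, 0.707, -0.0]
wrist_force: [0.7, 0.7, 0.6]
opening: 0.0002
grip_force: 0.6
```

```bash
python3 -c "
from h import *
st()"
```

```text
[ 0.6016 -0.2206  0.276 ] psi -0.0 r 0.1286 ang -0.005 F [0.7 0.7 0.6] [ 0.07  0.44  0.29  1.74 -0.15  0.98  0.41] 0.0002 29.0
```

```bash
python3 -c "
from h import *
im0=cv2.imread('pics/sd9.png')[:,:,::-1]
P=eyes.camera_params('side')
for z in (.355,.365,.375,.385): print(z,proj(P,(.5971,-.2203,z)))
print('grip top', proj(P,(.601,-.25,.32)),proj(P,(.601,-.222,.292)))
im,P=snap('side','sd10.png'); print('tcp',proj(P,(.6016,-.2206,.276)))
for n,i in(('before',im0),('now',im)):
  for r in range(108,166,3):
    g=i[r,222:252].max(1); print(n,r,''.join('#' if x<70 else '+' if x<150 else '.' for x in g))
"
```

```text
0.355 (np.float64(236.49019214088688), np.float64(124.80367281138396))
0.365 (np.float64(236.40940597052852), np.float64(121.90528749041039))
0.375 (np.float64(236.3280366175555), np.float64(118.98597918321074))
0.385 (np.float64(236.24607774423745), np.float64(116.0455205094703))
grip top (np.float64(236.21915107365376), np.float64(131.53187329682243)) (np.float64(235.86469779785807), np.float64(142.39219839693232))
tcp (np.float64(235.78742246380094), np.float64(146.94523972650074))
before 108 +++++++++++++.+.++++++++++++++
before 111 +++++++++++++.+.++++++++++++++
before 114 .++++++++++++.+.++#+++++++++++
before 117 ..+++++++++++.+....+++++++++++
before 120 ...++++++++++++++...++++++++++
before 123 ....++++++++++++++....++++++++
before 126 ......+++++++++++....+.+++++.+
before 129 .........+++++...+.....+++++.+
before 132 ............+++.....+.....+..+
before 135 ............+####+........+..+
before 138 ...........+######..+.........
before 141 ...........+######..+.+..+.+.+
before 144 +++++++++.+######+............
before 147 +++++++++++######.............
before 150 +++++++...+
[... 309 characters left out ...]
ow 114 ++++++++++#+++++++++#+##++++++
now 117 +++++#+++#+#+++####+##++++++##
now 120 +++++++++++#+++++++.++++#####+
now 123 ++++++++++++#++##+..++#####+++
now 126 ..++++++++++#+++#+######++++.+
now 129 ........++#+##+####+.+++++++.+
now 132 ..........++.+..+#..+.....+..+
now 135 ..........++.+..+#+.......+..+
now 138 ..........++.++.+#..+.........
now 141 ...........+++++##..+.+..+.+.+
now 144 ++++++++++.######+.........+.+
now 147 +++++++++++######+............
now 150 +++++++...+##+###+...........+
now 153 .+.+.......+...+++++++++++++++
now 156 +++.+++.+.+...++++++++++++++++
now 159 +..++++++.+...++++++++++++++++
now 162 +.++.........+++++++++++++++++
now 165 ++++++..++...++..+++++++++++.+
```

{"op": "jog_arm", "data": {"increments": "0 0 1 0 0; 0 0 1 0 0; 0 0 1 0 0; 0 0 0 0 0"}}

```text
time_s: 29.45
position: [0.6013, -0.2205, 0.2455]
tcp_rot: [-0.001, 0.707, 0.707, -0.0]
wrist_force: [-0.4, -1.9, 2.4]
opening: -0.0001
grip_force: 1.2
```

```bash
python3 -c "
from h import *
st()
i,P=snap('side','sd11.png'); print('tcp+17',proj(P,(.6016,-.2206,.265)))
for r in range(132,180,3):
    g=i[r,222:252].max(1); print(r,''.join('#' if x<70 else '+' if x<150 else '.' for x in g))
"
```

```text
[ 0.6013 -0.2205  0.2455] psi -0.0 r 0.1283 ang -0.004 F [-0.4 -1.9  2.4] [ 0.07  0.47  0.28  1.78 -0.16  0.92  0.42] -0.0001 29.45
tcp+17 (np.float64(235.87586189830174), np.float64(149.9374155120653))
132 +++++##..+###++###+.++#####..+
135 ...+#########+++#########.+..+
138 .........+###++####++.+.......
141 ..........+#.++.+#+.+.+..+.+.+
144 +++++++++++#.++.+#+........+++
147 +++++++++++#+++.+#+...........
150 ++++++++...+#+#+##+.....+.+.++
153 ..+...+....######+++++++++++++
156 +++++++++++#+.+##+++++++++++++
159 ..++++++++++...+++++++++++++++
162 +++++.....+...++++++++++++++++
165 ++++++..+.+...++++++++++++++.+
168 ++++++++++...+++++++++++++++++
171 ++++++++++...+++++++++++++++++
174 +++++++++...++++++......++++++
177 ++++++..+....................+
```

The lever is going down with the fingers. Continuing.

{"op": "jog_arm", "data": {"increments": "0 0 1 0 0; 0 0 1 0 0; 0 0 1 0 0; 0 0 1 0 0; 0 0 1 0 0; 0 0 1 0 0; 0 0 0 0 0"}}

```text
time_s: 30.2
position: [0.6021, -0.2223, 0.187]
tcp_rot: [0.001, 0.707, 0.707, -0.0]
wrist_force: [0.9, -4.6, 5.9]
opening: 0.0001
grip_force: 2.8
```

{"op": "jog_arm", "data": {"increments": "0 0 0.5 0 0; 0 0 0.5 0 0; 0 0 0.5 0 0; 0 0 0.3 0 0; 0 0 0 0 0"}}

```text
time_s: 30.7
position: [0.6023, -0.221, 0.1697]
tcp_rot: [0.0, 0.707, 0.707, 0.0]
wrist_force: [-1.1, -0.7, 7.9]
opening: -0.0
grip_force: 4.0
```

{"op": "jog_arm", "data": {"increments": "0 0 0.3 0 0; 0 0 0.3 0 0; 0 0 0 0 0"}}

```text
time_s: 31.0
position: [0.6023, -0.2202, 0.1638]
tcp_rot: [0.0, 0.707, 0.707, 0.001]
wrist_force: [-0.5, 1.0, 9.3]
opening: -0.0001
grip_force: 4.2
```

{"op": "jog_arm", "data": {"increments": "0 0 0.3 0 0; 0 0 0.2 0 0; 0 0 0 0 0"}}

```text
time_s: 31.3
position: [0.6024, -0.2194, 0.1589]
tcp_rot: [-0.0, 0.707, 0.707, 0.001]
wrist_force: [-1.2, 2.3, 9.7]
opening: -0.0002
grip_force: 4.4
```

{"op": "jog_arm", "data": {"increments": "0 0 0.3 0 0; 0 0 0.2 0 0; 0 0 0 0 0"}}

```text
time_s: 31.6
position: [0.6026, -0.2189, 0.1548]
tcp_rot: [-0.0, 0.707, 0.708, 0.001]
wrist_force: [-3.5, 5.6, 19.6]
opening: -0.0
grip_force: 8.6
```

{"op": "jog_arm", "data": {"increments": "0 0 0.3 0 0; 0 0 0.2 0 0; 0 0 0 0 0"}}

```text
time_s: 31.9
position: [0.6028, -0.2181, 0.1512]
tcp_rot: [-0.0, 0.707, 0.708, 0.002]
wrist_force: [-7.3, 9.9, 34.1]
opening: -0.0002
grip_force: 14.4
```

```bash
python3 -c "
from h import *
st()
i,P=snap('side','sd12.png'); print('tcp+17',proj(P,(.6016,-.2206,.166)))
for z in(.16,.165,.17): print(proj(P,(.601,-.222,z)))
for r in range(165,200,3):
    g=i[r,222:252].max(1); print(r,''.join('#' if x<70 else '+' if x<150 else '.' for x in g))
"
```

```text
[ 0.6028 -0.2181  0.1512] psi 0.002 r 0.1298 ang 0.014 F [-7.3  9.9 34.1] [ 0.1   0.57  0.24  1.86 -0.2   0.73  0.46] -0.0002 31.9
tcp+17 (np.float64(236.64243898058106), np.float64(175.87305605874963))
(np.float64(236.88440353520667), np.float64(177.20850928845954))
(np.float64(236.84742235111747), np.float64(175.9458426629552))
(np.float64(236.81031701748617), np.float64(174.6789371390136))
165 +++++++.+++#++++##++++++++++++
168 +++++++++++#+.+.+#++++++++++++
171 +++++++++++#+.#.+#++++++++++++
174 ++++++++++++..#.+##.....++++++
177 ++++++.....+#++####..........+
180 ...........++++#++............
183 ...+.......+++................
186 .++++++++++++++++..+..........
189 ++++++++++++++++++++++++......
192 ++++++++++++++++++++++++++++++
195 ++++++++++++++++++++++++++++++
198 ++++++++++++++++++++++++++++++
```

The stop has been reached at 34 N. Easing up slowly.

{"op": "jog_arm", "data": {"increments": "0 0 -0.5 0 0; 0 0 -0.7 0 0; 0 0 -0.8 0 0; 0 0 -0.8 0 0; 0 0 -0.8 0 0; 0 0 -0.8 0 0; 0 0 -0.8 0 0; 0 0 -0.8 0 0"}}

```text
time_s: 32.75
position: [0.6018, -0.2204, 0.2086]
tcp_rot: [-0.0, 0.707, 0.707, 0.0]
wrist_force: [1.4, -1.7, 4.1]
opening: -0.0004
grip_force: 1.5
```

{"op": "jog_arm", "data": {"increments": "0 0 -0.8 0 0; 0 0 -0.8 0 0; 0 0 -0.8 0 0; 0 0 -0.8 0 0; 0 0 -0.8 0 0; 0 0 -0.8 0 0; 0 0 -0.8 0 0; 0 0 -0.8 0 0"}}

```text
time_s: 33.55
position: [0.6016, -0.221, 0.2726]
tcp_rot: [-0.0, 0.707, 0.707, -0.0]
wrist_force: [0.6, 0.4, -0.1]
opening: 0.0002
grip_force: 0.2
```

{"op": "jog_arm", "data": {"increments": "0 0 -0.8 0 0; 0 0 -0.8 0 0; 0 0 -0.8 0 0; 0 0 -0.8 0 0; 0 0 -0.8 0 0; 0 0 -1 0 0; 0 0 -2 0 0; 0 0 -3 0 0"}}

```text
time_s: 34.35
position: [0.6011, -0.2205, 0.3719]
tcp_rot: [-0.001, 0.707, 0.707, -0.001]
wrist_force: [0.7, -0.1, 0.3]
opening: 0.0002
grip_force: 0.0
```

```bash
python3 -c "
from h import *
st()
i,P=snap('side','sd13.png'); print(tray(i,P))
for r in range(117,160,3):
    g=i[r,222:252].max(1); print(r,''.join('#' if x<70 else '+' if x<150 else '.' for x in g))
"
```

```text
[ 0.6011 -0.2205  0.3719] psi 0.0 r 0.1281 ang -0.004 F [ 0.7 -0.1  0.3] [ 0.05  0.37  0.31  1.61 -0.12  1.18  0.39] 0.0002 34.35
[(np.int64(220), np.int64(247), [0.5922, 0.1007]), (np.int64(219), np.int64(246), [0.5941, 0.1147]), (np.int64(219), np.int64(246), [0.5931, 0.1283])]
117 ..+++++++++++++++..+++++++++++
120 ...++++++++++++++...++++++++++
123 ....++++++++++++++....++++++++
126 ......+++++++++++......+++++.+
129 .........+++++...+.+...+++++.+
132 ............+++.....+.....+..+
135 ............+####+........+..+
138 ...........+######..+.........
141 ...........+######..+.+..+.+.+
144 +++++++++.+######+........+...
147 +++++++++++######.............
150 +++++++...++..+#+.............
153 ..............+.++.+++++++++++
156 ...+++..+.+...++++++++++++++++
159 ...++++++.+...++++++++++++++++
```

The lever is back up, exactly as before the press. Returning to the wheel's spoke where I left it.

{"op": "jog_arm", "data": {"increments": "-0.6 -3.65 0 0 0.25; -0.6 -3.65 0 0 0.25; -0.6 -3.65 0 0 0.25; -0.6 -3.65 0 0 0.25; 0 0 2 0.13 0.25; 0 0 3 0.13 0.25; 0 0 4 0.13 0.25; 0 0 4 0.13 0.25"}}

```text
time_s: 35.2
position: [0.4561, -0.2451, 0.2419]
tcp_rot: [0.001, 0.866, 0.499, 0.001]
wrist_force: [0.6, 0.2, -0.5]
opening: 0.0213
grip_force: 0.0
```

{"op": "jog_arm", "data": {"increments": "0 0 4 0.12 0.25; 0 0 4 0 0.25; 0 0 2 0 0.25; 0 0 0 0 0.25; 0 0 0 0 0.25"}}

```text
time_s: 35.7
position: [0.4561, -0.2452, 0.1427]
tcp_rot: [0.0, 0.894, 0.449, -0.0]
wrist_force: [-0.6, -0.6, 0.2]
opening: 0.0218
grip_force: 0.0
```

```bash
cat >> h.py <<'E'
def spoke(im,P,hub=(.473,-.220),z=.093,r0=.024,r1=.046):
    "world angles of bright spoke sectors seen on the ring between hub and rim"
    out=[]
    for a in np.arange(-180,180,3):
        v=[]
        for r in np.linspace(r0,r1,8):
            u,w=proj(P,(hub[0]+r*np.cos(np.radians(a)),hub[1]+r*np.sin(np.radians(a)),z)); u,w=int(round(u)),int(round(w))
            if 0<=u<512 and 0<=w<384: v.append(int(im[w,u].min()))
        out.append((int(a),int(np.mean(v)) if v else -1))
    return out
E
python3 -c "
from h import *
st()
i,P=snap('wrist','w10.png')
print(' '.join('%d:%d'%x for x in spoke(i,P) if x[1]>135))"
```

```text
[ 0.4561 -0.2452  0.1427] psi -0.64 r 0.0303 ang -2.162 F [-0.6 -0.6  0.2] [ 0.13  0.47  0.36  2.15 -0.3   0.57  0.06] 0.0218 35.7
-135:137 -132:190 -129:186 -126:190 -123:168 -51:141 -48:147 -45:157 -42:154 -39:155 -36:159 -33:158 -30:157 -27:152 -24:156 -21:153 -18:144 -9:166 -6:187 -3:193 0:194 3:161 6:144 9:139 12:144 15:154 18:156 21:159 24:156 27:157 30:154 33:158 36:152 39:159 42:161 45:161 48:160 51:160 54:158 57:159 60:159 63:159 66:159 69:160 72:158 75:159 78:159 81:159 84:158 87:158 90:159 93:159 96:160 99:160 102:154 105:153 108:182 111:186 114:187 117:183 120:151 123:148 126:153 129:144
```

{"op": "jog_arm", "data": {"increments": "0 0 3 0 0.25; 0 0 3 0 0.25; 0 0 2.6 0 0.25; 0 0 0 0 0.25; 0 0 0 0 0; 0 0 0 0 0; 0 0 0 0 0; 0 0 0 0 0"}}

```text
time_s: 36.55
position: [0.4549, -0.2442, 0.057]
tcp_rot: [-0.001, 0.894, 0.449, -0.0]
wrist_force: [-3.9, 2.5, -3.5]
opening: 0.0084
grip_force: 30.0
```

{"op": "jog_arm", "data": {"increments": "0.02 0.37 0 -0.12 0; 0.02 0.37 0 -0.12 0; 0.02 0.37 0 -0.12 0; 0.02 0.37 0 -0.12 0; 0.02 0.37 0 -0.12 0; 0.02 0.37 0 -0.12 0; 0.02 0.37 0 -0.12 0; 0.02 0.37 0 -0.12 0"}}

```text
time_s: 37.35
position: [0.4809, -0.2482, 0.057]
tcp_rot: [-0.003, 0.584, 0.812, -0.001]
wrist_force: [-10.8, 6.4, 2.4]
opening: 0.0086
grip_force: 30.5
```

```bash
python3 -c "
from h import *
st()
im,P=snap('side','sd14.png');print(tray(im,P))"
```

```text
[ 0.4809 -0.2482  0.057 ] psi 0.324 r 0.0293 ang -1.299 F [-10.8   6.4   2.4] [ 0.36  0.61  0.01  2.14 -0.02  0.4   0.71] 0.0086 37.35
[(np.int64(230), np.int64(256), [0.5638, 0.1]), (np.int64(229), np.int64(256), [0.5645, 0.114]), (np.int64(228), np.int64(256), [0.5652, 0.1277])]
```

{"op": "jog_arm", "data": {"increments": "0.02 0.37 0 -0.12 0; 0.02 0.37 0 -0.12 0; 0.02 0.37 0 -0.12 0; 0.02 0.37 0 -0.12 0; 0.02 0.37 0 -0.12 0; 0.02 0.37 0 -0.12 0; 0.02 0.37 0 -0.12 0; 0.02 0.37 0 -0.12 0"}}

```text
time_s: 38.2
position: [0.4998, -0.2295, 0.0569]
tcp_rot: [-0.003, 0.144, 0.99, -0.001]
wrist_force: [-13.5, 2.7, 3.1]
opening: 0.0086
grip_force: 31.8
```

{"op": "jog_arm", "data": {"increments": "0.02 0.37 0 -0.12 0; 0.02 0.37 0 -0.12 0; 0 0 0 0 0; 0 0 0 0 0.25; 0 0 0 0 0.25; 0 0 -3 0 0.25; 0 0 -4 0 0.25; 0 0 -1 0 0.25"}}

```text
time_s: 39.0
position: [0.5082, -0.2227, 0.1405]
tcp_rot: [0.004, 0.026, 1.0, -0.001]
wrist_force: [0.5, 0.8, -0.7]
opening: 0.021
grip_force: 0.0
```

```bash
python3 -c "
from h import *
st()
im,P=snap('side','sd15.png');print(tray(im,P))
i,P=snap('wrist','w11.png')
print(' '.join('%d:%d'%x for x in spoke(i,P) if x[1]>165))"
```

```text
[ 0.5082 -0.2227  0.1405] psi 1.52 r 0.0353 ang -0.078 F [ 0.5  0.8 -0.7] [ 0.58  0.51 -0.38  2.04  0.31  0.64  1.51] 0.021 39.0
[(np.int64(242), np.int64(268), [0.528, 0.0992]), (np.int64(241), np.int64(268), [0.529, 0.1131]), (np.int64(241), np.int64(268), [0.5286, 0.1268])]
-129:184 -126:177 -123:182 -3:180 0:185 3:168 111:173 114:179 117:184 120:170
```

{"op": "jog_arm", "data": {"increments": "2.5 -1.25 0 0 0.25; 2.5 -1.25 0 0 0.25; 0 0 0 0.14 0.25; 0 0 0 0.14 0.25; 0 0 0 0.14 0.25; 0 0 0 0.14 0.25; 0 0 0 0.14 0.25; 0 0 0 0.14 0.25"}}

```text
time_s: 39.9
position: [0.4539, -0.2444, 0.1351]
tcp_rot: [-0.0, 0.434, 0.901, -0.0]
wrist_force: [-0.1, 0.3, 0.2]
opening: 0.0214
grip_force: 0.0
```

{"op": "jog_arm", "data": {"increments": "0 0 0 0.14 0.25; 0 0 0 0.14 0.25; 0 0 0 0.14 0.25; 0 0 0 0.14 0.25; 0 0 0 0.14 0.25; 0 0 0 0.14 0.25; 0 0 0 0.14 0.25; 0 0 0 0.14 0.25"}}

```text
time_s: 40.7
position: [0.4538, -0.2446, 0.1352]
tcp_rot: [0.0, 0.846, 0.533, -0.001]
wrist_force: [0.1, 0.7, -0.0]
opening: 0.0212
grip_force: 0.0
```

{"op": "jog_arm", "data": {"increments": "0 0 0 0.14 0.25; 0 0 0 0 0.25; 0 0 0 0 0.25"}}

```text
time_s: 41.0
position: [0.4539, -0.2442, 0.1355]
tcp_rot: [0.0, 0.879, 0.477, -0.001]
wrist_force: [0.2, -0.1, 0.1]
opening: 0.0217
grip_force: 0.0
```

```bash
python3 -c "
from h import *
st()
i,P=snap('wrist','w12.png')
print(' '.join('%d:%d'%x for x in spoke(i,P) if x[1]>165))"
```

```text
[ 0.4539 -0.2442  0.1355] psi -0.576 r 0.0308 ang -2.238 F [ 0.2 -0.1  0.1] [ 0.22  0.46  0.23  2.15 -0.19  0.54  0.01] 0.0217 41.0
-129:192 -126:186 -123:191 -6:177 -3:189 0:193 3:186 111:189 114:185 117:189 120:175
```

{"op": "jog_arm", "data": {"increments": "0 0.1 3 0 0.25; 0 0 3 0 0.25; 0 0 1.8 0 0.25; 0 0 0 0 0.25; 0 0 0 0 0; 0 0 0 0 0; 0 0 0 0 0; 0 0 0 0 0"}}

```text
time_s: 41.85
position: [0.455, -0.2453, 0.0582]
tcp_rot: [0.0, 0.88, 0.475, -0.0]
wrist_force: [2.3, -4.0, -19.2]
opening: 0.0087
grip_force: 29.2
```

{"op": "jog_arm", "data": {"increments": "0.02 0.37 0 -0.12 0; 0.02 0.37 0 -0.12 0; 0.02 0.37 0 -0.12 0; 0.02 0.37 0 -0.12 0; 0.02 0.37 0 -0.12 0; 0.02 0.37 0 -0.12 0; 0.02 0.37 0 -0.12 0; 0.02 0.37 0 -0.12 0"}}

```text
time_s: 42.65
position: [0.4819, -0.2488, 0.0582]
tcp_rot: [-0.001, 0.56, 0.829, -0.001]
wrist_force: [-1.3, -3.6, -15.7]
opening: 0.0082
grip_force: 32.3
```

{"op": "jog_arm", "data": {"increments": "0.02 0.37 0 -0.12 0; 0.02 0.37 0 -0.12 0; 0.02 0.37 0 -0.12 0; 0.02 0.37 0 -0.12 0; 0.02 0.37 0 -0.12 0; 0.02 0.37 0 -0.12 0; 0.02 0.37 0 -0.12 0; 0 0 0 0 0"}}

```text
time_s: 43.45
position: [0.5001, -0.231, 0.0582]
tcp_rot: [-0.0, 0.174, 0.985, -0.001]
wrist_force: [0.6, -4.1, -14.8]
opening: 0.0085
grip_force: 29.6
```

```bash
python3 -c "
from h import *
st()
im,P=snap('side','sd16.png');print(tray(im,P))"
```

```text
[ 0.5001 -0.231   0.0582] psi 1.221 r 0.0293 ang -0.385 F [  0.6  -4.1 -14.8] [ 0.53  0.63 -0.3   2.11  0.4   0.46  1.15] 0.0085 43.45
[(np.int64(260), np.int64(287), [0.4727, 0.0978]), (np.int64(259), np.int64(287), [0.4743, 0.1118]), (np.int64(259), np.int64(287), [0.4744, 0.1255])]
```

{"op": "jog_arm", "data": {"increments": "0.01 0.31 0 -0.1 0; 0.01 0.19 0 -0.06 0; 0 0 0 0 0"}}

```text
time_s: 43.8
position: [0.5015, -0.2265, 0.0582]
tcp_rot: [-0.0, 0.097, 0.995, -0.001]
wrist_force: [0.7, -5.9, -14.7]
opening: 0.0085
grip_force: 29.8
```

{"op": "jog_arm", "data": {"increments": "0 0.16 0 -0.05 0; 0 0 0 0 0"}}

```text
time_s: 44.0
position: [0.5018, -0.225, 0.0582]
tcp_rot: [-0.001, 0.072, 0.997, -0.001]
wrist_force: [0.6, -6.2, -15.0]
opening: 0.0084
grip_force: 29.9
```

{"op": "jog_arm", "data": {"increments": "0 0.16 0 -0.05 0; 0 0 0 0 0"}}

```text
time_s: 44.2
position: [0.502, -0.2235, 0.0582]
tcp_rot: [-0.001, 0.047, 0.999, -0.001]
wrist_force: [1.6, -6.4, -14.9]
opening: 0.0082
grip_force: 29.8
```

```bash
python3 -c "
from h import *
st()
print(env.sense()['ft_torque'])
im,P=snap('side','sd17.png');print(tray(im,P))"
```

```text
[ 0.502  -0.2235  0.0582] psi 1.477 r 0.0292 ang -0.121 F [  1.6  -6.4 -14.9] [ 0.57  0.63 -0.37  2.11  0.48  0.48  1.31] 0.0082 44.2
[-1.54613642 -0.18128816 -0.07848925]
[(np.int64(262), np.int64(289), [0.4668, 0.0977]), (np.int64(262), np.int64(289), [0.467, 0.1116]), (np.int64(262), np.int64(289), [0.4671, 0.1253])]
```

{"op": "jog_arm", "data": {"increments": "0 0.16 0 -0.05 0; 0 0 0 0 0"}}

```text
time_s: 44.45
position: [0.5021, -0.222, 0.0582]
tcp_rot: [-0.001, 0.022, 1.0, -0.001]
wrist_force: [0.5, -7.5, -15.5]
opening: 0.0084
grip_force: 29.8
```

{"op": "jog_arm", "data": {"increments": "0 0.16 0 -0.05 0; 0 0 0 0 0"}}

```text
time_s: 44.65
position: [0.5021, -0.2213, 0.0582]
tcp_rot: [-0.001, -0.002, 1.0, -0.001]
wrist_force: [2.4, -8.5, -15.1]
opening: 0.0085
grip_force: 32.1
```

```bash
python3 -c "
from h import *
st()
im,P=snap('side','sd18.png');print(tray(im,P))"
```

```text
[ 0.5021 -0.2213  0.0582] psi 1.575 r 0.0292 ang -0.045 F [  2.4  -8.5 -15.1] [ 0.58  0.64 -0.39  2.11  0.51  0.49  1.38] 0.0085 44.65
[(np.int64(263), np.int64(290), [0.4638, 0.0976]), (np.int64(263), np.int64(290), [0.464, 0.1116]), (np.int64(262), np.int64(290), [0.4657, 0.1252])]
```

{"op": "jog_arm", "data": {"increments": "0 0 0 0 0.25; 0 0 0 0 0.25; 0 0 0 0 0.25; 0 0 -2 0 0.25; 0 0 -4 0 0.25; 0 0 -5 0 0.25; 0 0 -5 0 0.25; 0 0 -3 0 0.25"}}

```text
time_s: 45.5
position: [0.5042, -0.218, 0.2523]
tcp_rot: [0.002, -0.005, 1.0, -0.001]
wrist_force: [0.1, -0.7, -0.9]
opening: 0.0215
grip_force: 0.0
```

{"op": "jog_arm", "data": {"increments": "0.6 4 0 0 0.25; 0.6 4 0 0 0.25; 0.6 4 0 0 0.25; 0.6 4 0 0 0.25; 0.6 4 0 0 0.25; 0 2 0 0 0.25; 0 0 0 0 0.25; 0 0 0 0 0.25"}}

```text
time_s: 46.3
position: [0.4709, 0.0013, 0.2484]
tcp_rot: [0.0, -0.005, 1.0, -0.0]
wrist_force: [-0.8, -0.7, 0.3]
opening: 0.0213
grip_force: 0.0
```

Run:
```python
from h import *
st()
im,P=snap('side','sd19.png');print(tray(im,P),proj(P,(.463,-.072,.092)),proj(P,(.468,.067,.092)))
def runs(i,u,a,b): return ''.join('#' if x<90 else '.' if x>150 else '+' for x in i[a:b,u].max(1))
old=cv2.imread('pics/sd2.png')[:,:,::-1]
i,P=snap('wrist','w13.png')
h=cv2.cvtColor(i,cv2.COLOR_RGB2HSV); m=((h[...,1]<90)&(h[...,2]<125)&(h[...,2]>60)).astype('uint8'); m[235:]=0
m=cv2.morphologyEx(m,cv2.MORPH_OPEN,np.ones((5,5)))
N,L,s,c=cv2.connectedComponentsWithStats(m)
for k in range(1,N):
    if s[k][4]>300: print(s[k],onz(P,s[k][0]+s[k][2]/2,s[k][1]+s[k][3]/2,.092).round(4))
print(' '.join('%d:%d'%x for x in spoke(i,P) if x[1]>165))
# dark lid column run in side view, now vs proud tin before
S=eyes.camera_params('side')
u,v=map(int,proj(S,(.468,.067,.092))); print('now  B',u,v,runs(im,u,v-14,v+24))
u,v=map(int,proj(S,(.464,.3714,.068))); print('proudB',u,v,runs(old,u,v-14,v+24))
```

```text
[0.4709 0.0013 0.2484] psi 1.581 r 0.2213 ang 1.58 F [-0.8 -0.7  0.3] [ 0.4   0.3  -0.66  2.09  0.25  0.83  1.17] 0.0213 46.3
[(np.int64(263), np.int64(290), [0.4638, 0.0976]), (np.int64(263), np.int64(290), [0.464, 0.1116]), (np.int64(262), np.int64(290), [0.4657, 0.1252])] (np.float64(276.2906080798315), np.float64(217.0487340762947)) (np.float64(275.28686913917176), np.float64(242.2705160176214))
[ 288  147   47   47 1748] [0.4639 0.0691 0.092 ]
[ 170  148   49   46 1807] [ 0.4657 -0.0702  0.092 ]
[ 54 166  36  23 557] [ 0.4748 -0.2177  0.092 ]
-129:172 -126:177 -123:171 -120:174 -3:177 0:181 3:182 6:171 114:174 117:174 120:181
now  B 275 242 ..........+############+..............
proudB 278 326 ++++++#####################+..........
```

```bash
python3 -c "
from h import *
print(env.hand_in())"
```

```text
the job is handed in; nothing more can be done
None
```

I handed the job in after about 46 s of the 210 s allowed. Two tins were present: both stand in the tray, the lever was pulled to its stop and eased back up, and the tray is cranked back out. That the lids are home I infer from the lever hitting its stop at 34 N, and no verdict came back.

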